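# Unlock the stamp stand and show the stamp's sole to the inspection camera

## Robot

A 7-joint arm with a two-finger parallel gripper is mounted at the origin on a cart in front of the work surface, level with it; the furniture and walls round the work are solid. World frame = base frame: x ahead of the robot, y to its left, z up, the work surface at z = 0. Lengths are in mm, angles in rad, forces in N, time in s.
With the tool pointing down it reaches from about 400 to 875 mm from the base axis. Payload 4.4 kg.
Tool frame: the origin (TCP) lies at the very end of the fingers, on their centre line; the grasp point (between the pads) lies ctrl.grip_depth behind it (ctrl.grip_depth is the distance from the TCP to the grasp point, in mm); z points along the fingers, y is the direction in which the jaws open and shut (so a half turn about z gives the same grasp; the last joint's range is limited). The gripper opens to 85 mm and grips with 20 to 120 N. Pads are 22 mm wide; open, the fingers measure 114 mm over their backs; the gripper's body (76 mm by 85 mm) begins 54 mm behind the grasp point. The pads swing forward as they close: fully open they stand 13 mm farther back than shut.
Start: joints at [-1.258, 0.628, 0.038, 1.517, -0.027, 0.996, -0.02], TCP at [240.351, 603.945, 231.313] pointing down, gripper open.
Joint ranges: [-3.06, 3.06], [-0.37, 2.12], [-1.25, 1.32], [0.18, 2.47], [-1.1, 4.24], [0.23, 1.98], [-2.94, 2.94]. Speed limits (rad/s): [2.57, 2.57, 3.14, 3.14, 3.14, 3.14, 3.14].

## Interface

Orientations are given as [roll, pitch, yaw] about the fixed x, y, z axes, in that order (R = Rz(yaw) Ry(pitch) Rx(roll)).
In Python, from cell import ctrl gives the robot as it stands.
- The arm moves only by the tool servo_tool, never from a script. Its argument "commands" is one flat list of numbers, 5 for each row, row after row: the shift along the tool's x, y, z in units of 25 mm (1.0 is 25 mm), then the turn about the tool's z in units of 6 degrees (1.0 is 6 degrees), then the closure, from 0 (fully open) to 1 (shut). In form: [tx, ty, tz, twist, gripper, tx, ty, tz, twist, gripper, ...]. A call has 1 to 10 rows; each row is the pose to reach, as a shift and turn from the pose commanded when the call began, along the tool's axes at that moment; what a row does not reach only later rows make up. A row lasts 1/12 s, in which the tool goes at most 41.7 mm and 7.16 degrees, less where a joint would pass 70% of its speed; a pose out of reach is approached as far as the arm can. A call with a gripper value outside its range is refused whole. The fingers move at their own pace and stop on an object; the grip force is fixed at half the most. Time passes only in rows, so rows that repeat a pose let the fingers close. It gives the time, the measured TCP pose, the force and the opening at its end, in the units of the state.
- ctrl.read_state(): the state, without advancing time (a new reading comes with each control period).
- ctrl.get_image(name): name is "scene" or "top" or "wrist"; returns a dict with "img" (400x640x3 uint8, blue, green, red), "K" (3x3 intrinsics, pixels), "dist_coeffs" ([k1, k2, p1, p2, k3] as OpenCV has them; the pictures are not rectified), "T" (4x4, takes a point from camera to world coordinates). Camera axes: x right, y down, z forward; pixel columns grow to the right and rows downward; lengths in mm; the calibration is good to about 2 mm. A picture is of the moment at which its call begins. There is no depth.
- ctrl.finish_job(): hands the job in, once; it reports no verdict.
The state is a dict: "clock": time; "qpos": joint angles; "qd": joint speeds; "tau": joint torques, N m; "eef_pos": TCP position; "tool_rot": TCP orientation; "force": force on the tool from outside, world axes, zero at the start; "torque": the same for the moment, N m; "width": finger opening in mm.
Only numpy, scipy, OpenCV 4.12 (cv2) and the standard library are available. Lean on these libraries where they do the work, as an engineer would, in place of code of your own. Each camera call takes 0.05 s, during which the arm holds its last target.

## Task

Free the two stamps in the locking stand by pressing the knob between them down, turning it clockwise as far as it goes while keeping it down (never forcing it), and then letting it spring back up. Then take out the stamp with the thick round-topped handle (not the slim stick-handled one) and hold it up before the desk inspection camera: the rubber sole squarely facing the lens, centred on the lens, about 10 cm in front of it, with the long side of the sole level. Finish while holding it there still in the gripper, for the picture; leave the stick-handled stamp in its seat and everything else where it is.

Things in the scene. Friction and masses are not known exactly. Their poses are not given: they have to be found in the camera images.
- stand: locking stamp stand, dark steel plate 90 x 240 x 12 mm with rounded edges, fixed to the worktop. Origin: centre of its underside; x across, y along its length, z up. Two seats for stamps at y = +85 mm and y = -85 mm, each a shallow frame: floor 12 mm, rim top 18.5 mm above the worktop; each holds a stamp's foot with about 3 mm clearance, the foot's long side along y. The knob is at x = y = 0. Which stamp is in which seat varies.
- release_press (a joint): knob pressed down, m: 0 = up, 0.008 = fully down. Spring: about 2.5 N to start, 7 N fully down. It must be kept down at least 6 mm while the knob is turned, as a catch blocks turning when it is up; when let go after the full turn it springs up to 0 by itself.
- release_turn (a joint): angle of the knob, rad, clockwise seen from above: 0 = locked, 1.2 = end stop (unlocked; the catch lets it spring up past about 0.97). It turns easily and stays where it is left. The knob carries a flat aluminium bar, 16 x 134 x 4 mm, underside 44 mm above the worktop, whose two ends lie over the feet of both stamps while locked.
- release_grip (a point): point on the knob's axis at which to grip it, 71 mm above the worktop with the knob up. The knob is an upright black plate 12 mm thick, 44 mm long, from 54 to 81 mm above the worktop. This frame turns with the knob: x is across the plate (grip the 12 mm along x), y along the plate, z up.
- stamp_center (a point): centre of the stamp to present, 39 mm above its sole. Stamp: wooden foot 22 (x) x 52 (y) x 20 (z) mm with a rubber sole beneath, and a black handle that ends in a round knob 30 mm in diameter, about 60 mm above the sole; 78 mm tall overall, about 90 g; z points from the sole up the handle, y along the foot's long side.
- stamp_sole (a point): centre of that stamp's rubber sole; same axes as stamp_center (z up the handle, y along the sole's long side).
- stamp: the same stamp, its pose given at the centre of its sole, same axes.
- stick_stamp_center (a point): centre of the other stamp, 36 mm above its sole: same foot, 22 x 52 x 20 mm, but a slim straight stick handle 20 mm in diameter, 72 mm tall overall. It stays in its seat.
- camera_head: head of the desk inspection camera, fixed: grey box with a black lens barrel, on a round foot 96 mm across. Origin: centre of the lens's front glass, about 95 mm above the worktop. z: line of sight, out of the lens, towards the robot and up, 50 degrees above level; y: level; x completes it. The stamp is shown with its sole's centre on this z axis at 0.10 m, the stamp's own z along this z (the sole looks into the lens) and its y along this y, either way round.
- weight_big: brass check weight, 30 mm across, 40 mm tall, a bystander; origin at its foot
- weight_small: brass check weight, 24 mm across, 32 mm tall, a bystander; origin at its foot
- stapler: black stapler 34 x 146 x 47 mm, a bystander; origin under its centre
- pen: black pen 145 mm long, a bystander; origin under its centre
- scissors: scissors, 199 mm long, a bystander; origin under their centre
Things that resemble listed ones, but are neither listed nor needed, are in the scene too. Leave any orange or white look-alike of the stamp alone. Several things look just like the part that bears camera_head: the one meant starts farthest to the robot's right.

How it is judged:
By the outcome, as a careful person would: the job done as asked, in the order asked, and still so for the second after the job is handed in, while the arm keeps its last pose, push and grip.
It also fails if it takes over 48 s, if anything falls off the work surface, if the arm or the gripper's body presses on something with over 40 N, if the wrist force passes 120 N, or if a joint passes its speed limit or range.

## Working session

There is one attempt and no reset: what is moved stays moved. The work goes in short steps, Python scripts to look and compute and a tool call to move; the robot and the scene stay as the last step left them, time stands still between calls to the robot, and variables do not carry over. Pictures are saved under pics/ and viewed, and the job is handed in when it is done.

Besides the shell and the picture viewer there is one more tool, called after ">>>" as name(argument=value, ...) on one line, values as JSON. servo_tool: Moves the arm, as the interface text tells. Its arguments: {"type":"object","properties":{"commands":{"type":"array","items":{"type":"number"}}},"required":["commands"]}

```bash
ls; mkdir -p pics; python3 - <<'E'
from cell import ctrl
import cv2
s=ctrl.read_state()
for k,v in s.items(): print(k,v)
print(ctrl.grip_depth)
for n in ["scene","top","wrist"]:
    d=ctrl.get_image(n); cv2.imwrite(f"pics/{n}0.png",d["img"]); print(n,d["K"].tolist(),d["dist_coeffs"],d["T"].round(4).tolist())
E
```

```text
pics
clock 0.0
qpos [-1.25779181  0.62932708  0.03845035  1.51836994 -0.02700746  0.99629977
 -0.0199716 ]
qd [ 1.83687170e-04  3.60453112e-04  1.50779995e-03 -2.12027359e-05
 -1.75759783e-03 -8.18146002e-05  1.16493004e-04]
tau [-2.05468918e-04 -5.63400292e+01  1.22611128e+00 -1.93451589e+01
  1.10163397e-02  1.01701639e-02 -2.62848175e-06]
eef_pos [240.1210221  603.34893689 230.40096575]
tool_rot [-3.13970685e+00  2.26209386e-05  2.76280566e+00]
force [-0.37275463 -0.08389939 -0.03848271]
torque [0.01118218 0.0214115  0.01639789]
width 85.45653301118426
18.700000000000003
scene [[394.8240956023457, 0.0, 321.61293370537925], [0.0, 394.8240956023457, 191.56516572026368], [0.0, 0.0, 1.0]] [-0.03196327  0.          0.          0.          0.        ] [[0.841, -0.2512, 0.4792, 8.272], [-0.5404, -0.3462, 0.7669, -685.381], [-0.0268, -0.9039, -0.427, 542.6664], [0.0, 0.0, 0.0, 1.0]]
top [[396.4314910620353, 0.0, 322.7121416492341], [0.0, 396.4314910620353, 198.72706652783287], [0.0, 0.0, 1.0]] [-0.07478974  0.          0.          0.          0.        ] [[0.0226, -0.9841, 0.1763, 305.2073], [-0.9997, -0.0222, 0.0042, 135.4303], [-0.0003, -0.1764, -0.9843, 1234.333], [0.0, 0.0, 0.0, 1.0]]
wrist [[330.4280790130842, 0.0, 324.68883508077505], [0.0, 330.4280790130842, 202.30050185274015], [0.0, 0.0, 1.0]] [-0.01355104  0.          0.          0.          0.        ] [[0.3708, 0.8801, 0.2967, 164.4636], [0.9287, -0.3504, -0.1214, 633.5772], [-0.0029, 0.3205, -0.9472, 373.6643], [0.0, 0.0, 0.0, 1.0]]
```

View images.

View pics/scene0.png

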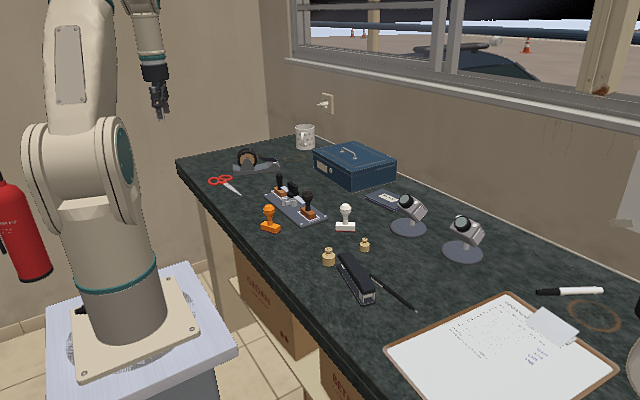

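View pics/top0.png

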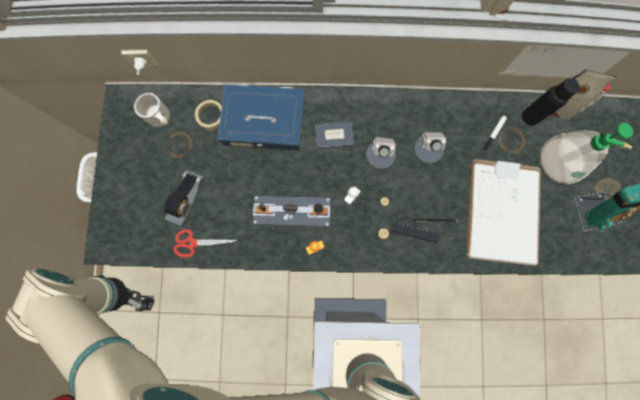

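View pics/wrist0.png

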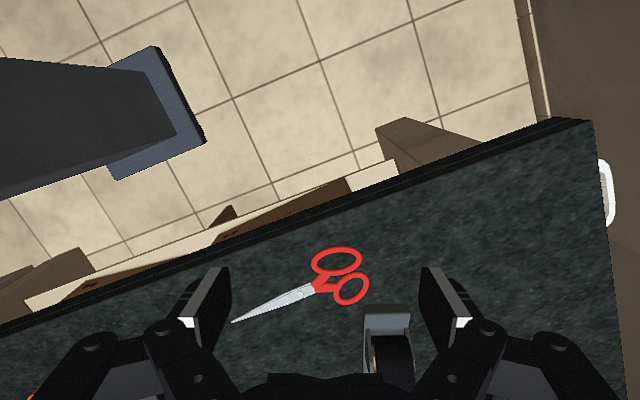

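```bash
cat > h.py <<'E'
import numpy as np,cv2
def ray(d,u,v):
    p=cv2.undistortPoints(np.array([[[u,v]]],float),d["K"],np.array(d["dist_coeffs"],float))[0,0]
    T=d["T"];r=T[:3,:3]@np.array([p[0],p[1],1]);return T[:3,3],r/np.linalg.norm(r)
def plane(d,u,v,z):
    o,r=ray(d,u,v);return o+r*(z-o[2])/r[2]
def proj(d,P):
    Ti=np.linalg.inv(d["T"]);P=np.atleast_2d(P).astype(float)
    c=P@Ti[:3,:3].T+Ti[:3,3]
    return cv2.projectPoints(c,np.zeros(3),np.zeros(3),d["K"],np.array(d["dist_coeffs"],float))[0][:,0]
def two(d1,p1,d2,p2):
    o1,r1=ray(d1,*p1);o2,r2=ray(d2,*p2)
    A=np.c_[r1,-r2];t=np.linalg.lstsq(A,o2-o1,rcond=None)[0]
    a=o1+r1*t[0];b=o2+r2*t[1];return (a+b)/2,np.linalg.norm(a-b)
def crop(img,x0,y0,x1,y1,s,fn):
    cv2.imwrite(fn,cv2.resize(img[y0:y1,x0:x1],None,fx=s,fy=s,interpolation=cv2.INTER_CUBIC))
E
python3 - <<'E'
import cv2
from h import *
a=cv2.imread('pics/top0.png');b=cv2.imread('pics/scene0.png')
crop(a,245,185,345,260,8,'pics/t1.png')
crop(b,230,160,330,235,8,'pics/s1.png')
crop(a,355,120,455,180,8,'pics/t2.png')
crop(b,380,180,500,270,6,'pics/s2.png')
E
```

```text
(no output)
```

View pics/t1.png

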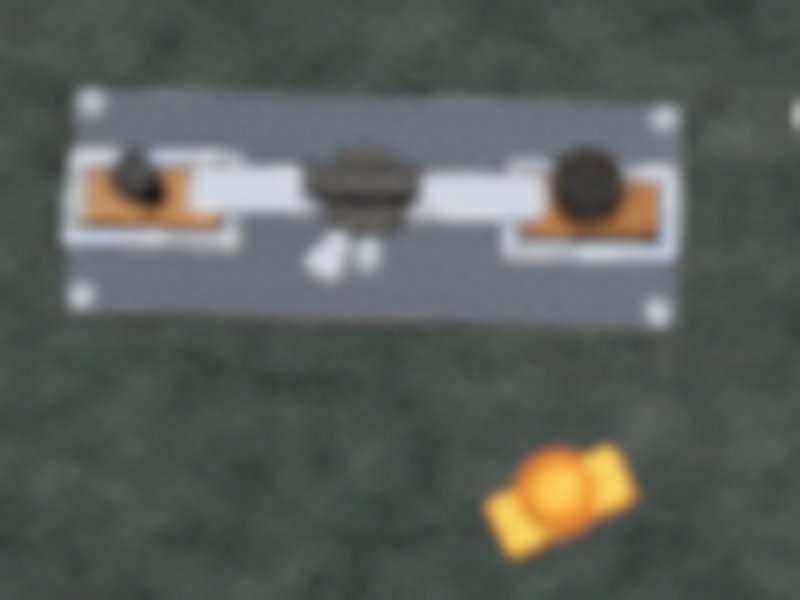

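View pics/s1.png

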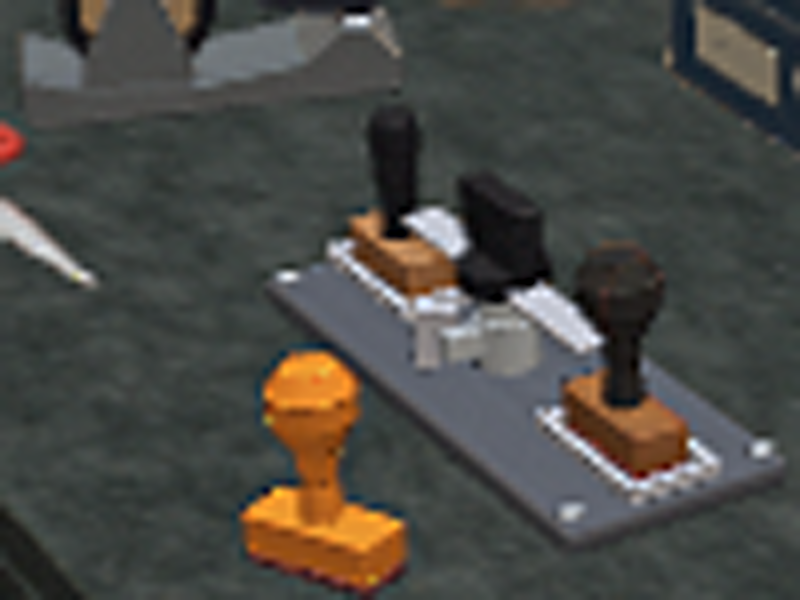

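View pics/t2.png

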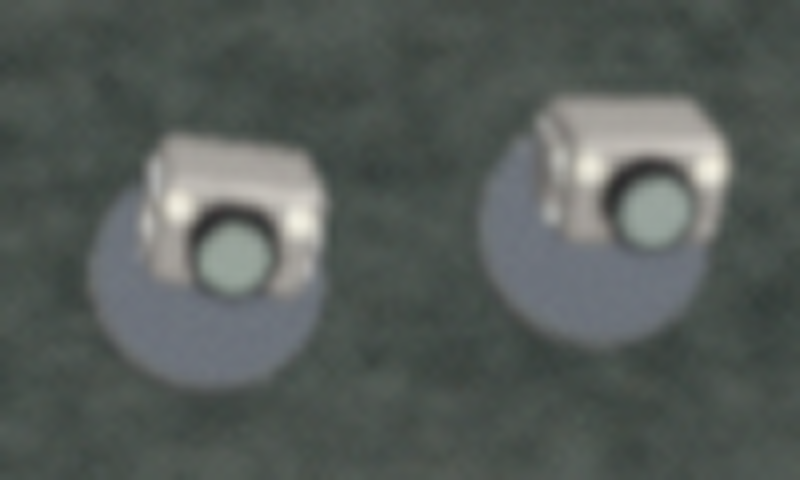

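View pics/s2.png

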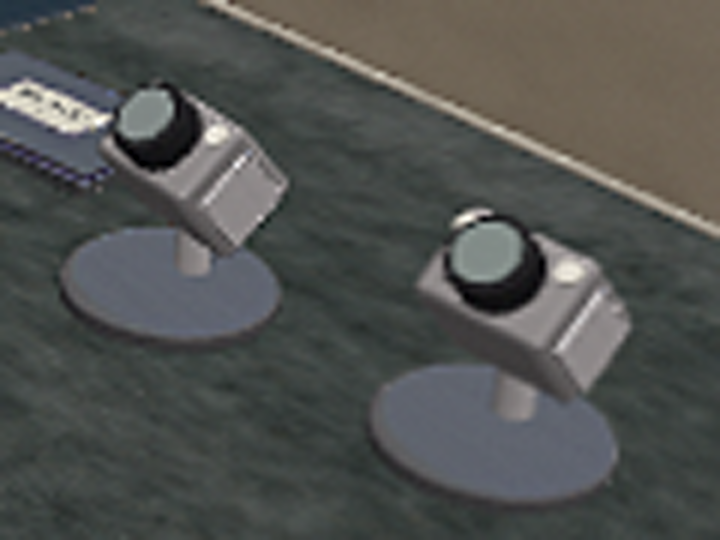

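The possible stamps are the orange look-alike (scene 270,218), the white look-alike (scene 345,217), the slim stick stamp in the stand (scene 279,185; top 262,209) and the thick round-topped stamp in the stand (scene 308,205; top 318,209). I choose the last one.

There are two camera heads: left (scene 408,208; top 384,151) and right (scene 462,222; top 437,146). I choose the right one, because the right of the top image is the robot's right.

The crops confirm both choices. Next I measure.

```bash
python3 - <<'E'
from cell import ctrl
from h import *
t=ctrl.get_image("top");s=ctrl.get_image("scene")
T=lambda x,y:(245+x/8-.44,185+y/8-.44)
S=lambda x,y:(230+x/8-.44,160+y/8-.44)
# plate corners top (z=12)
for c in [(72,90),(682,103),(673,328),(63,312)]: print('corner',plane(t,*T(*c),12).round(1))
for c in [(90,102),(664,118),(82,296),(658,312)]: print('screw',plane(t,*T(*c),13).round(1))
print('screws s',[plane(s,*S(*c),13).round(1) for c in [(288,276),(762,448),(570,513)]])
print('knob',two(t,T(361,172),s,S(503,185)))
print('ball',two(t,T(588,180),s,S(621,277)))
T2=lambda x,y:(355+x/8-.44,120+y/8-.44)
S2=lambda x,y:(380+x/6-.42,180+y/6-.42)
L=two(t,T2(655,208),s,S2(488,252));print('lensR',L)
print('lensL',two(t,T2(233,257),s,S2(147,113)))
print('foot R',plane(t,*T2(594,235),5),plane(s,*S2(495,430),5))
E
```

```text
corner [528.6 358.2  12. ]
corner [528.8 118.5  12. ]
corner [440.2 120.3  12. ]
corner [440.9 357.1  12. ]
screw [523.8 350.7  13. ]
screw [522.5 125.5  13. ]
screw [447.2 349.9  13. ]
screw [446.2 126.2  13. ]
screws s [array([450.5, 353.9,  13. ]), array([525.4, 129.2,  13. ]), array([448. , 128.8,  13. ])]
knob (array([486.96599282, 236.96515729,  84.50456279]), np.float64(0.29271410044959495))
ball (array([486.4259111 , 153.62749756,  80.56410292]), np.float64(0.466326974720063))
lensR (array([ 679.91897976, -198.8609236 ,   94.75729632]), np.float64(0.037779625337908906))
lensL (array([656.67377796, -39.07166537,  95.51745212]), np.float64(1.124991608859543))
foot R [ 697.26009505 -199.74679689    5.        ] [ 703.19723288 -197.08565839    5.        ]
```

```bash
cat >> h.py <<'E'
def Rm(rpy):
    from scipy.spatial.transform import Rotation as R
    return R.from_euler('xyz',rpy).as_matrix()
def delta(st,pos,yawdeg):
    R=Rm(st["tool_rot"]);d=R.T@(np.array(pos)-st["eef_pos"])/25
    dy=(np.degrees(st["tool_rot"][2])-yawdeg+180)%360-180
    return d.round(3),round(dy/6,3)
E
python3 - <<'E'
from cell import ctrl
from h import *
print(delta(ctrl.read_state(),[486,238,190],90))
E
```

```text
(array([-14.542,  -9.954,   1.643]), np.float64(11.383))
```

>>> servo_tool(commands=[-14.54,-9.95,1.64,11.38,0,-14.54,-9.95,1.64,11.38,0,-14.54,-9.95,1.64,11.38,0,-14.54,-9.95,1.64,11.38,0,-14.54,-9.95,1.64,11.38,0,-14.54,-9.95,1.64,11.38,0,-14.54,-9.95,1.64,11.38,0,-14.54,-9.95,1.64,11.38,0,-14.54,-9.95,1.64,11.38,0,-14.54,-9.95,1.64,11.38,0])

```text
clock: 1.08
eef_pos: [472.6, 258.1, 192.7]
tool_rot: [3.141, -0.0, 1.566]
force: [-0.1, -0.1, -0.6]
width: 85.3
```

```bash
python3 - <<'E'
from cell import ctrl
from h import *
s=ctrl.read_state();print(s["clock"],s["eef_pos"],s["tool_rot"],s["qpos"].round(2))
print(delta(s,[486,238,190],90))
d=ctrl.get_image("wrist");cv2.imwrite("pics/w1.png",d["img"])
E
```

```text
1.0833 [472.56099688 258.05453222 192.68112286] [ 3.14127375e+00 -2.05551766e-04  1.56573802e+00] [-0.79  0.54  0.35  1.88 -0.26  0.77 -0.3 ]
(array([-0.799,  0.542,  0.107]), np.float64(-0.048))
```

View pics/w1.png

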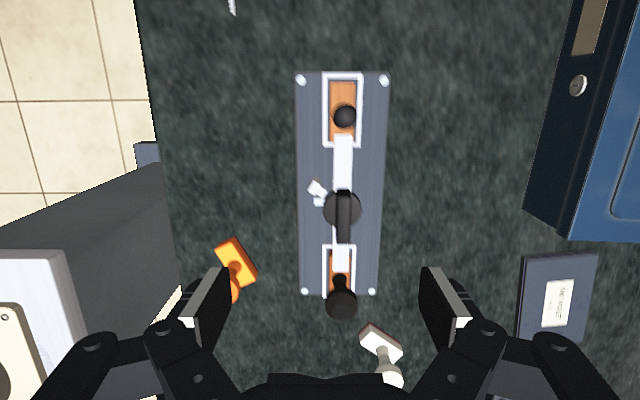

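```bash
python3 - <<'E'
from cell import ctrl
from h import *
d=ctrl.get_image("wrist");img=d["img"]
crop(img,285,180,405,330,5,'pics/w1c.png')
g=cv2.cvtColor(img,cv2.COLOR_BGR2GRAY)
for n,(x,y) in dict(a=(302,80),b=(384,80),c=(304,292),e=(374,293)).items():
    w=g[y-7:y+8,x-7:x+8].astype(float);w=np.clip(w-170,0,None);yy,xx=np.mgrid[-7:8,-7:8]
    u,v=x+(w*xx).sum()/w.sum(),y+(w*yy).sum()/w.sum()
    print(n,round(u,1),round(v,1),plane(d,u,v,13.5).round(1))
print(delta(ctrl.read_state(),[486,238,190],90))
E
```

```text
a nan nan [nan nan nan]
b nan nan [nan nan nan]
c nan nan [nan nan nan]
e nan nan [nan nan nan]
(array([-0.529,  0.398,  0.115]), np.float64(-0.127))<stdin>:8: RuntimeWarning: invalid value encountered in scalar divide
```

View pics/w1c.png

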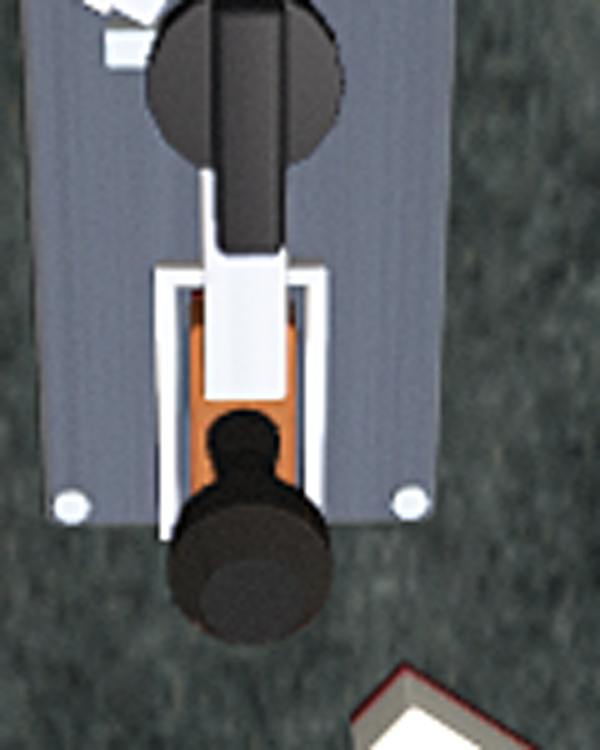

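>>> servo_tool(commands=[0,0,0,0,0,0,0,0,0,0,0,0,0,0,0])

```text
clock: 1.43
eef_pos: [470.9, 261.3, 192.6]
tool_rot: [-3.141, -0.001, 1.574]
force: [0.2, 0.6, -0.2]
width: 85.2
```

```bash
python3 - <<'E'
from cell import ctrl
from h import *
d=ctrl.get_image("wrist");img=d["img"];s=ctrl.read_state()
print(s["eef_pos"],s["tool_rot"],s["qd"].round(3),s["clock"])
cv2.imwrite("pics/w2.png",img)
P=[]
m=(img.min(2)>150).astype(np.uint8)
n,l,st,c=cv2.connectedComponentsWithStats(m)
for i in range(1,n):
    if 10<st[i,4]<150 and 280<c[i][0]<410: print(c[i].round(1),st[i],plane(d,*c[i],13.5).round(1))
E
```

```text
[470.91026692 261.31429632 192.65225517] [-3.14103624e+00 -8.04785212e-04  1.57421639e+00] [-0.004  0.001  0.005  0.     0.002 -0.001  0.   ] 1.4833
[301.9  81.7] [298  78   9   9  64] [450.3 350.8  13.5]
[384.9  82.6] [381  78   9  10  62] [526.6 350.2  13.5]
[304.2 292.2] [301 289   7   7  39] [448.5 126.   13.5]
[371.2 292.8] [368 290   7   7  38] [524.6 125.4  13.5]
```

View pics/w2.png

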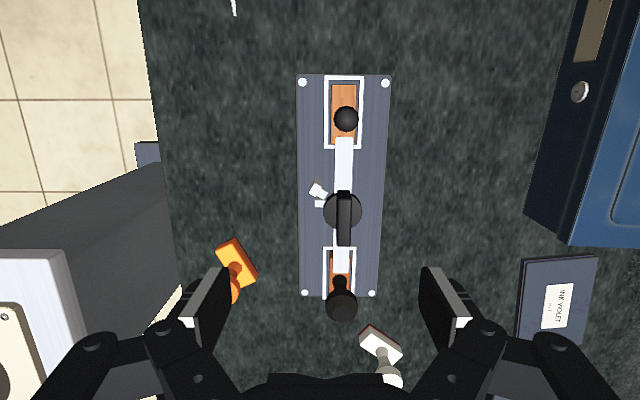

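```bash
python3 - <<'E'
from cell import ctrl
from h import *
s=ctrl.read_state()
print(delta(s,[486.7,238.3,110],89.6),delta(s,[486.7,238.3,55],89.6))
E
```

```text
(array([-0.925,  0.63 ,  3.305]), np.float64(0.099)) (array([-0.927,  0.632,  5.505]), np.float64(0.099))
```

>>> servo_tool(commands=[-0.92,0.63,1.0,0.1,0,-0.92,0.63,2.5,0.1,0.2,-0.92,0.63,4.0,0.1,0.4,-0.92,0.63,5.0,0.1,0.5,-0.92,0.63,5.5,0.1,0.5,-0.92,0.63,5.5,0.1,0.5,-0.92,0.63,5.5,0.1,0.5])

```text
clock: 2.07
eef_pos: [486.9, 237.5, 54.8]
tool_rot: [-3.14, 0.0, 1.562]
force: [-0.7, 0.3, 0.3]
width: 42.7
```

```bash
python3 - <<'E'
from cell import ctrl
from h import *
s=ctrl.read_state();print(s["eef_pos"],s["tool_rot"],s["force"],s["width"])
d=ctrl.get_image("wrist");cv2.imwrite("pics/w3.png",d["img"])
E
```

```text
[486.90947493 237.52870146  54.84055612] [-3.14038846e+00  1.31275936e-04  1.56230638e+00] [-0.65608309  0.3029902   0.27768412] 42.66695153282839
```

View pics/w3.png

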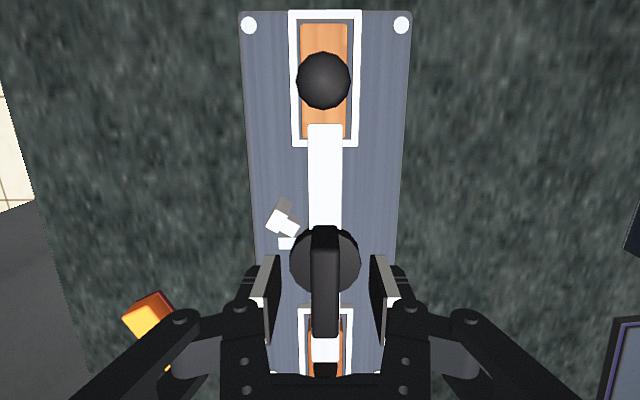

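>>> servo_tool(commands=[0,0,0,0,0.7,0,0,0,0,0.85,0,0,0,0,1,0,0,0,0,1,0,0,0,0,1,0,0,0,0,1,0,0,0,0,1])

```text
clock: 2.7
eef_pos: [487.4, 237.2, 55.4]
tool_rot: [-3.141, -0.001, 1.561]
force: [-1.6, 1.4, 2.8]
width: 10.5
```

>>> servo_tool(commands=[0,0,0.1,0,1,0,0,0.2,0,1,0,0,0.3,0,1,0,0,0.3,0,1,0,0,0.3,0,1])

```text
clock: 3.12
eef_pos: [487.5, 237.2, 48.6]
tool_rot: [-3.142, -0.001, 1.561]
force: [-4.4, 2.3, 14.5]
width: 11.2
```

```bash
python3 - <<'E'
from cell import ctrl
from h import *
d=ctrl.get_image("wrist");cv2.imwrite("pics/w4.png",d["img"])
s=ctrl.read_state();print(s["eef_pos"],s["tool_rot"],s["force"],s["torque"],s["width"])
E
```

```text
[487.51469451 237.18341235  48.56894365] [-3.14150104e+00 -1.22430355e-03  1.56071620e+00] [-4.35115943  0.91154509 14.06593766] [0.4343166  0.98111595 0.00686558] 10.569637363665946
```

View pics/w4.png

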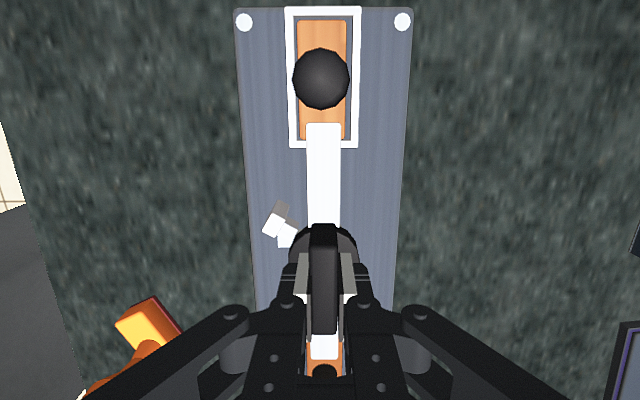

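>>> servo_tool(commands=[0,0,0,0.5,1,0,0,0,1.2,1,0,0,0,2.0,1,0,0,0,2.8,1,0,0,0,3.6,1,0,0,0,4.4,1,0,0,0,5.0,1,0,0,0,5.5,1,0,0,0,5.5,1,0,0,0,5.5,1])

```text
clock: 4.0
eef_pos: [486.5, 237.4, 48.5]
tool_rot: [-3.139, -0.0, 0.985]
force: [-5.9, 1.9, 15.8]
width: 10.5
```

>>> servo_tool(commands=[0,0,0,0.7,1,0,0,0,1.5,1,0,0,0,2.3,1,0,0,0,3.1,1,0,0,0,3.9,1,0,0,0,4.7,1,0,0,0,5.3,1,0,0,0,5.8,1,0,0,0,6.0,1,0,0,0,6.0,1])

```text
clock: 4.83
eef_pos: [485.8, 238.1, 48.6]
tool_rot: [-3.138, 0.002, 0.357]
force: [-8.2, 3.5, 17.4]
width: 11.2
```

```bash
python3 - <<'E'
from cell import ctrl
from h import *
d=ctrl.get_image("wrist");cv2.imwrite("pics/w5.png",d["img"])
s=ctrl.read_state();print(s["eef_pos"],s["tool_rot"],s["force"],s["torque"],s["width"])
E
```

```text
[485.76551914 238.12070378  48.54124917] [-3.13776503e+00  2.50266746e-03  3.57644162e-01] [-6.70485448  4.05703128 17.44252366] [0.77426624 1.71020889 0.12377871] 10.69890233906299
```

View pics/w5.png

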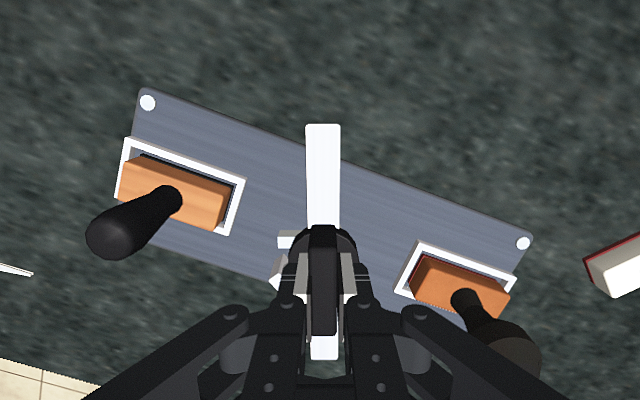

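>>> servo_tool(commands=[0,0,0,0.15,1,0,0,0,0.15,1])

```text
clock: 5.05
eef_pos: [485.8, 238.1, 48.5]
tool_rot: [-3.138, 0.003, 0.343]
force: [-7.5, 2.5, 18.2]
width: 11.0
```

```bash
python3 - <<'E'
from cell import ctrl
s=ctrl.read_state();print(s["eef_pos"],s["tool_rot"],s["force"],s["torque"],s["width"])
E
```

```text
[485.75682375 238.12336664  48.53617479] [-3.13779211e+00  2.66541511e-03  3.42557972e-01] [-7.47623519  2.49071175 18.20224989] [0.78098599 1.71169436 0.35247068] 10.983108726201651
```

>>> servo_tool(commands=[0,0,-0.1,0,1,0,0,-0.2,0,1,0,0,-0.28,0,1,0,0,-0.28,0,0.8,0,0,-0.28,0,0.7,0,0,-0.4,0,0.6,0,0,-0.8,0,0.6,0,0,-1.4,0,0.6,0,0,-2.4,0,0.6,0,0,-2.4,0,0.6])

```text
clock: 5.88
eef_pos: [490.5, 236.4, 111.6]
tool_rot: [3.141, -0.007, 0.339]
force: [0.3, -0.2, 0.4]
width: 34.1
```

```bash
python3 - <<'E'
from cell import ctrl
from h import *
d=ctrl.get_image("wrist");cv2.imwrite("pics/w6.png",d["img"])
e=ctrl.get_image("scene");crop(e["img"],230,140,350,230,6,"pics/s6.png")
s=ctrl.read_state();print(s["eef_pos"],s["tool_rot"],s["force"],s["width"])
E
```

```text
[488.59010623 236.58166545 108.92213112] [ 3.14140998e+00 -2.67038993e-03  3.40209821e-01] [-0.02535052 -0.27202287 -0.69262801] 33.87829107026974
```

View pics/w6.png

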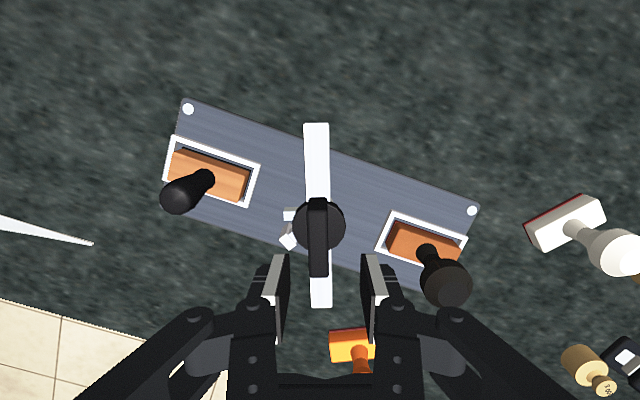

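View pics/s6.png

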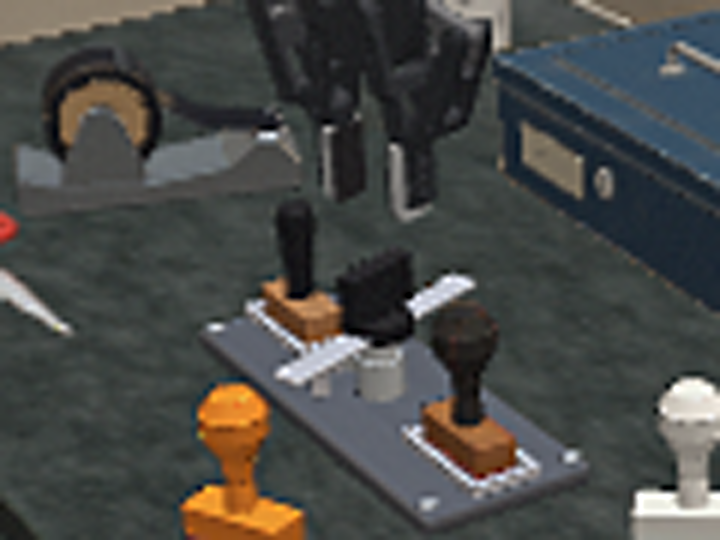

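```bash
python3 - <<'E'
from cell import ctrl
from h import *
s=ctrl.read_state()
print(delta(s,[486.2,153.4,108],-0.4))
o=plane;d=ctrl.get_image("wrist")
print(s["qpos"].round(2),ctrl.read_state()["eef_pos"])
E
```

```text
(array([-1.2  ,  3.105,  0.034]), np.float64(3.315))
[-0.91  0.74  0.64  1.94 -0.7   0.69 -1.06] [487.7882012  236.58752116 108.08347349]
```

>>> servo_tool(commands=[-1.17,3.1,0,3.32,0.3,-1.17,3.1,0,3.32,0.3,-1.17,3.1,0,3.32,0.3,-1.17,3.1,0,3.32,0.3,-1.17,3.1,0,3.32,0.3,-1.17,3.1,0,3.32,0.3,-1.17,3.1,0,3.32,0.3])

```text
clock: 6.62
eef_pos: [485.6, 155.1, 107.2]
tool_rot: [-3.141, 0.001, -0.003]
force: [0.4, -0.5, -0.6]
width: 60.2
```

```bash
python3 - <<'E'
from cell import ctrl
from h import *
d=ctrl.get_image("wrist");cv2.imwrite("pics/w7.png",d["img"])
s=ctrl.read_state();print(s["eef_pos"],s["tool_rot"],s["force"],s["width"])
print(proj(d,[[486.2,153.4,72]]))
print(delta(s,[486.2,153.4,57],-0.4))
E
```

```text
[485.70155587 155.04772836 107.36678172] [-3.14116839e+00  4.42061542e-04 -3.71771031e-03] [ 0.95257157  0.65137466 -0.00848254] 60.198599080535004
[[326.44402505 238.25097723]]
(array([0.021, 0.067, 2.015]), np.float64(0.031))
```

View pics/w7.png

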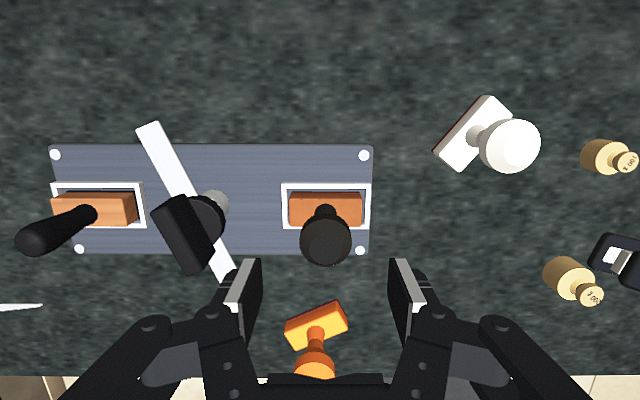

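>>> servo_tool(commands=[0.02,0.07,0.8,0.03,0.3,0.02,0.07,1.6,0.03,0.3,0.02,0.07,2.01,0.03,0.3,0.02,0.07,2.01,0.03,0.3,0.02,0.07,2.01,0.03,0.5,0.02,0.07,2.01,0.03,0.7,0.02,0.07,2.01,0.03,0.8,0.02,0.07,2.01,0.03,1,0.02,0.07,2.01,0.03,1,0.02,0.07,2.01,0.03,1])

```text
clock: 7.5
eef_pos: [487.2, 152.5, 58.4]
tool_rot: [-3.141, -0.002, -0.01]
force: [-0.8, 1.7, 7.0]
width: 27.6
```

```bash
python3 - <<'E'
from cell import ctrl
from h import *
d=ctrl.get_image("wrist");cv2.imwrite("pics/w8.png",d["img"])
s=ctrl.read_state();print(s["eef_pos"],s["tool_rot"],s["force"],s["width"])
E
```

```text
[487.20515691 152.55090436  58.38777484] [-3.14043444e+00 -1.86122966e-03 -9.91126243e-03] [-0.21469909  1.69667962  6.7831781 ] 27.312596670645988
```

View pics/w8.png

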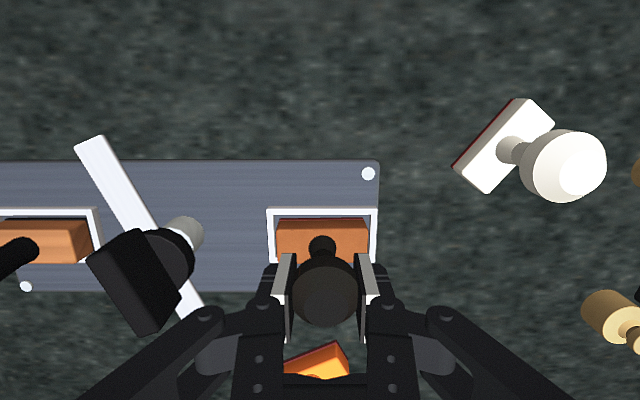

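>>> servo_tool(commands=[0,0,-0.4,0,1,0,0,-1.0,0,1,0,0,-1.8,0,1,0,0,-1.8,0,1,0.8,0,-1.8,0,1,1.6,0,-1.8,0,1,2.4,0,-1.8,0,1,2.4,0,-1.8,0,1,2.4,0,-1.8,0,1])

```text
clock: 8.3
eef_pos: [546.7, 151.1, 102.1]
tool_rot: [3.141, 0.0, -0.01]
force: [-0.2, -0.6, -1.9]
width: 27.4
```

```bash
python3 - <<'E'
from cell import ctrl
from h import *
d=ctrl.get_image("wrist");cv2.imwrite("pics/w9.png",d["img"])
e=ctrl.get_image("scene");crop(e["img"],230,110,350,200,6,"pics/s9.png")
s=ctrl.read_state();print(s["eef_pos"],s["tool_rot"],s["force"],s["width"])
E
```

```text
[545.04725434 151.3363281  101.9695455 ] [ 3.14140724e+00  2.06390943e-03 -1.04247505e-02] [-0.01497947  0.26235742 -0.91789146] 27.667359261662753
```

View pics/w9.png

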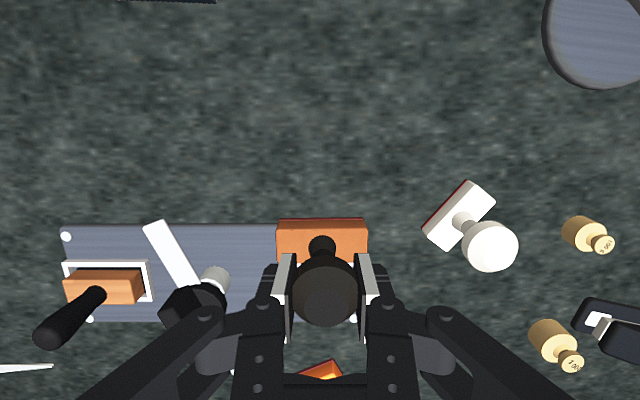

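View pics/s9.png

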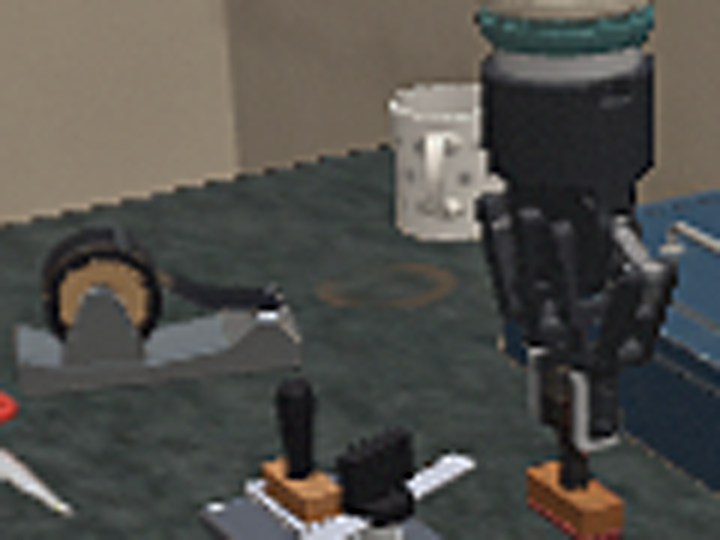

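>>> servo_tool(commands=[0.16,0,0,0,1,0.16,0,0.5,0,1,0.16,0,1.2,0,1,0.16,0,1.8,0,1,0.16,0,2.06,0,1,0.16,0,2.06,0,1,0.16,0,2.06,0,1])

```text
clock: 8.98
eef_pos: [550.1, 151.2, 50.6]
tool_rot: [3.141, 0.001, -0.01]
force: [0.3, -0.8, 0.1]
width: 27.4
```

```bash
python3 - <<'E'
from cell import ctrl
from h import *
d=ctrl.get_image("wrist");cv2.imwrite("pics/w10.png",d["img"])
s=ctrl.read_state();print(s["eef_pos"],s["tool_rot"],s["force"],s["torque"],s["width"])
E
```

```text
[550.64676919 151.21603075  51.20068894] [ 3.14140760e+00 -5.28993468e-04 -1.04281723e-02] [-1.18437839  0.45293396 -0.55688712] [ 0.0059438  -0.037655    0.02566358] 27.467014546486585
```

View pics/w10.png

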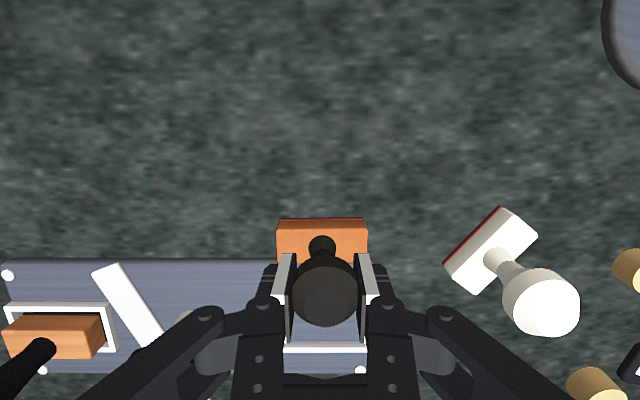

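>>> servo_tool(commands=[-0.34,0,0,0,1,-0.5,0,-0.03,0,1,-0.71,0,-0.045,0,1,-0.9,0,-0.04,0,1,-1.08,0,-0.025,0,1,-1.08,0,-0.025,0,1])

```text
clock: 9.53
eef_pos: [523.5, 152.1, 52.3]
tool_rot: [-3.141, -0.002, -0.01]
force: [3.8, 0.5, 1.4]
width: 27.3
```

```bash
python3 - <<'E'
from cell import ctrl
from h import *
d=ctrl.get_image("wrist");cv2.imwrite("pics/w11.png",d["img"])
s=ctrl.read_state();print(s["eef_pos"],s["tool_rot"],s["force"],s["torque"],s["width"])
E
```

```text
[523.87206167 152.08780308  52.27067882] [-3.14077349e+00 -1.62137658e-03 -1.00457259e-02] [4.67554653 1.20892754 2.88207828] [ 0.19722548 -1.00501153  0.0438803 ] 27.672457861866764
```

View pics/w11.png

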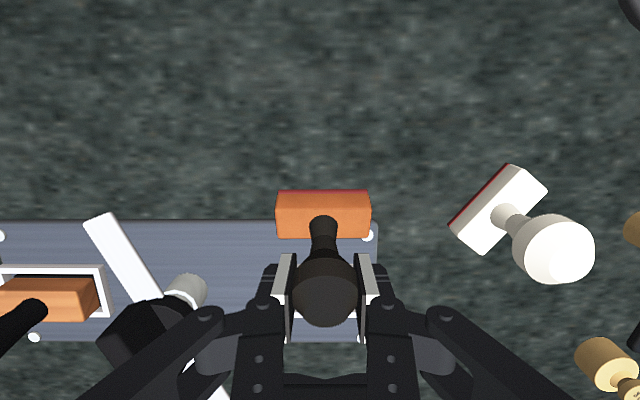

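>>> servo_tool(commands=[-0.18,0,0.03,0,1,-0.36,0,0.084,0,1,-0.54,0,0.15,0,1,-0.7,0,0.23,0,1,-0.77,0,0.265,0,1,-0.77,0,0.265,0,1,-0.77,0,0.265,0,1])

```text
clock: 10.17
eef_pos: [503.5, 152.1, 44.8]
tool_rot: [-3.141, 0.001, -0.01]
force: [2.8, 1.2, 4.3]
width: 27.3
```

```bash
python3 - <<'E'
from cell import ctrl
from h import *
d=ctrl.get_image("wrist");cv2.imwrite("pics/w12.png",d["img"]);crop(d["img"],255,140,395,310,4,"pics/w12c.png")
s=ctrl.read_state();print(s["eef_pos"],s["tool_rot"],s["force"],s["torque"],s["width"])
E
```

```text
[503.65712712 152.02325977  44.80316236] [-3.14131816e+00  1.08699368e-03 -1.00901013e-02] [1.71755716 1.39928441 3.58782622] [ 0.34494326 -0.71723776  0.07536446] 27.836011360577857
```

View pics/w12c.png

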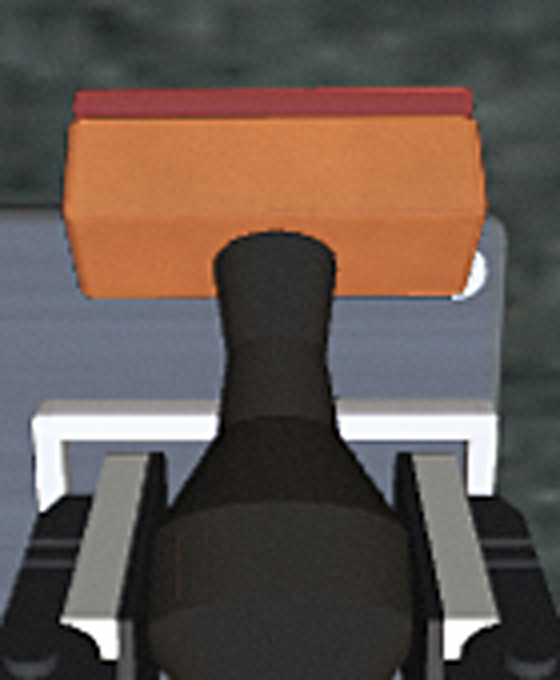

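```bash
cat > pnp.py <<'E'
from cell import ctrl
from h import *
from scipy.spatial.transform import Rotation as R
def solve(d,pts,t=0):
    # pts: near top L,R ; far top L,R ; far wood-bottom L,R (px)
    h=20+t
    O=np.array([[-11,26,h],[-11,-26,h],[11,26,h],[11,-26,h],[11,26,t],[11,-26,t]],float)
    ok,rv,tv=cv2.solvePnP(O,np.array(pts,float),d["K"],np.array(d["dist_coeffs"],float))
    pr=cv2.projectPoints(O,rv,tv,d["K"],np.array(d["dist_coeffs"],float))[0][:,0]
    M=d["T"]@np.vstack([np.c_[cv2.Rodrigues(rv)[0],tv],[0,0,0,1]])
    return M,np.abs(pr-np.array(pts)).max()
def show(M):
    z=M[:3,2];y=M[:3,1]
    print('sole',M[:3,3].round(1),'z',z.round(3),'tilt',np.degrees(np.arccos(z[2])).round(1),'y',y.round(3),'ball',(M[:3,3]+60*z).round(1))
E
python3 - <<'E'
from pnp import *
d=ctrl.get_image("wrist")
C=lambda x,y:(255+x/4-.375,140+y/4-.375)
p=[C(88,297),C(464,297),C(64,213),C(488,213),C(70,121),C(481,117)]
for t in (0,3):
    M,e=solve(d,p,t);show(M);print(e)
s=ctrl.read_state();print(s["eef_pos"])
E
```

```text
sole [541.  151.6   6.9] z [-0.609  0.003  0.793] tilt 37.5 y [0.009 1.    0.003] ball [504.5 151.7  54.5]
5.584659619303864
sole [542.9 151.5   4.5] z [-0.609  0.003  0.793] tilt 37.5 y [0.009 1.    0.003] ball [506.3 151.7  52.1]
5.584662771425997
[503.73233779 152.02449353  44.79168544]
```

```bash
python3 - <<'E'
from pnp import *
d=ctrl.get_image("wrist")
C=lambda x,y:(255+x/4-.375,140+y/4-.375)
p=np.array([C(88,297),C(464,297),C(64,213),C(488,213),C(70,121),C(481,117)],float)
K=d["K"];D=np.array(d["dist_coeffs"],float)
for top,bot in [(20,0),(20,3),(20,5),(23,3),(24,4),(20,4)]:
    O=np.array([[-11,26,top],[-11,-26,top],[11,26,top],[11,-26,top],[11,26,bot],[11,-26,bot]],float)
    _,rvs,tvs,er=cv2.solvePnPGeneric(O,p,K,D,flags=cv2.SOLVEPNP_SQPNP)
    rv,tv=cv2.solvePnPRefineLM(O,p,K,D,rvs[0],tvs[0])
    M=d["T"]@np.vstack([np.c_[cv2.Rodrigues(rv)[0],tv],[0,0,0,1]])
    pr=cv2.projectPoints(O,rv,tv,K,D)[0][:,0]
    print(top,bot);show(M);print((pr-p).round(1).tolist())
E
```

```text
20 0
sole [541.1 151.5   6.9] z [-0.609  0.003  0.793] tilt 37.5 y [0.009 1.    0.003] ball [504.6 151.7  54.5]
[[0.5, 3.5], [-0.4, 3.2], [1.3, 2.0], [-1.4, 1.7], [2.9, -5.6], [-2.9, -4.9]]
20 3
sole [543.3 151.5   9.4] z [-0.653  0.004  0.757] tilt 40.8 y [0.009 1.    0.003] ball [504.2 151.7  54.9]
[[0.0, 1.5], [0.1, 1.2], [0.5, 1.6], [-0.6, 1.3], [1.5, -3.1], [-1.5, -2.4]]
20 5
sole [544.4 151.5  10.7] z [-0.662  0.004  0.749] tilt 41.5 y [0.009 1.    0.003] ball [504.7 151.7  55.6]
[[-0.3, 0.5], [0.4, 0.2], [0.0, 0.7], [-0.1, 0.4], [0.8, -1.3], [-0.8, -0.6]]
23 3
sole [543.  151.5   4.5] z [-0.609  0.003  0.793] tilt 37.5 y [0.009 1.    0.003] ball [506.4 151.7  52.1]
[[0.5, 3.5], [-0.4, 3.2], [1.3, 2.0], [-1.4, 1.7], [2.9, -5.6], [-2.9, -4.9]]
24 4
sole [543.6 151.5   3.7] z [-0.609  0.003  0.793] tilt 37.5 y [0.009 1.    0.003] ball [507.  151.7  51.3]
[[0.5, 3.5], [-0.4, 3.2], [1.3, 2.0], [-1.4, 1.7], [2.9, -5.6], [-2.9, -4.9]]
20 4
sole [543.9 151.5  10.1] z [-0.659  0.004  0.752] tilt 41.2 y [0.009 1.    0.003] ball [504.4 151.7  55.2]
[[-0.1, 1.0], [0.2, 0.7], [0.2, 1.2], [-0.3, 0.9], [1.1, -2.2], [-1.1, -1.5]]
```

>>> servo_tool(commands=[0,0,-0.4,0,1,0,0,-1.2,0,1,0,0,-2.4,0,1,0,0,-3.8,0,1,0,0,-5.4,0,1,0,0,-6.8,0,1,0,0,-7.6,0,1,0,0,-7.8,0,1,0,0,-7.8,0,1])

```text
clock: 11.07
eef_pos: [503.2, 151.7, 240.7]
tool_rot: [-3.141, 0.001, -0.01]
force: [0.8, -0.5, -1.1]
width: 27.8
```

```bash
python3 - <<'E'
from cell import ctrl
from h import *
d=ctrl.get_image("wrist");crop(d["img"],255,140,395,310,4,"pics/w13c.png")
s=ctrl.read_state();print(s["eef_pos"],s["tool_rot"],s["force"],s["width"],s["clock"],s["qpos"].round(2))
print(delta(s,[550,-199,250],0))
E
```

```text
[502.47202573 151.7968538  239.26570584] [ 3.14149183e+00  2.94002479e-03 -1.02688297e-02] [-0.8534056   0.3270348  -1.47182014] 27.46058069859012 11.1167 [-0.92  0.59  0.91  1.87 -0.56  0.97 -1.34]
(array([ 2.044, 14.012, -0.434]), np.float64(-0.098))
```

View pics/w13c.png

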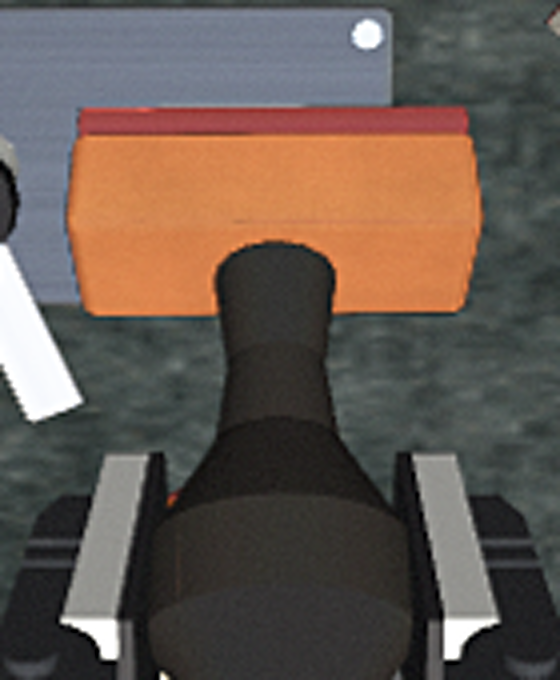

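```bash
python3 - <<'E'
from pnp import *
d=ctrl.get_image("wrist");crop(d["img"],255,140,395,310,4,"pics/w14c.png")
C=lambda x,y:(255+x/4-.375,140+y/4-.375)
K=d["K"];D=np.array(d["dist_coeffs"],float)
for p in ([C(88,297),C(464,297),C(64,213),C(488,213),C(70,121),C(481,117)],[C(90,316),C(462,312),C(67,223),C(483,219),C(76,136),C(474,135)]):
  p=np.array(p)
  for top,bot in [(20,5),(20,4)]:
    O=np.array([[-11,26,top],[-11,-26,top],[11,26,top],[11,-26,top],[11,26,bot],[11,-26,bot]],float)
    _,rvs,tvs,er=cv2.solvePnPGeneric(O,p,K,D,flags=cv2.SOLVEPNP_SQPNP)
    rv,tv=cv2.solvePnPRefineLM(O,p,K,D,rvs[0],tvs[0])
    M=d["T"]@np.vstack([np.c_[cv2.Rodrigues(rv)[0],tv],[0,0,0,1]])
    show(M)
E
```

```text
sole [543.1 151.2 205. ] z [-0.661  0.004  0.75 ] tilt 41.4 y [0.009 1.    0.002] ball [503.5 151.5 250.1]
sole [542.6 151.2 204.5] z [-0.658  0.004  0.753] tilt 41.1 y [0.009 1.    0.002] ball [503.1 151.5 249.7]
sole [539.  151.4 201.5] z [-0.591 -0.001  0.807] tilt 36.2 y [0.005 1.    0.005] ball [503.6 151.4 249.9]
sole [538.5 151.4 200.9] z [-0.584 -0.001  0.812] tilt 35.7 y [0.005 1.    0.005] ball [503.5 151.4 249.6]
```

View pics/w14c.png

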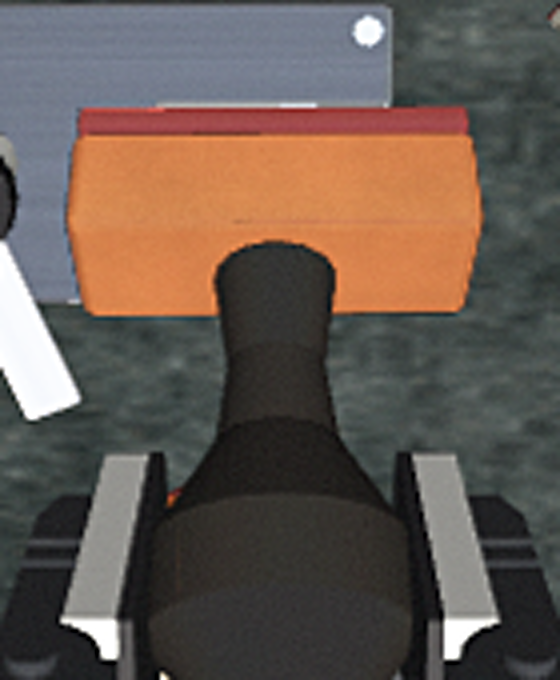

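>>> servo_tool(commands=[0.7,0,0.8,0,1,0.7,0,2.2,0,1,0.7,0,3.7,0,1,0.7,0,5.2,0,1,0.7,0,6.4,0,1,0.7,0,7.2,0,1,0.7,0,7.5,0,1,0.7,0,7.6,0,1,0.7,0,7.6,0,1])

```text
clock: 11.92
eef_pos: [521.0, 151.1, 49.2]
tool_rot: [3.141, 0.002, -0.011]
force: [-0.5, -0.2, -0.4]
width: 27.6
```

```bash
python3 - <<'E'
from cell import ctrl
from h import *
s=ctrl.read_state();print(s["eef_pos"],s["tool_rot"],s["force"],s["width"],s["clock"])
print(delta(s,[503.5,152,44.6],-.58))
E
```

```text
[520.95735855 151.12277274  49.21211659] [ 3.14067937e+00  1.93397611e-03 -1.08705763e-02] [-0.47945812 -0.16346355 -0.40712204] 27.562074385456622 11.9167
(array([-0.698, -0.028,  0.186]), np.float64(-0.007))
```

>>> servo_tool(commands=[-0.3,0,0,0,1,-0.5,0,0.05,0,1,-0.7,0,0.15,0,1,-0.7,0,0.2,0,1,-0.7,0,0.2,0,1,-0.7,0,0.2,0,1,-0.4,0,0.2,0,1,0,0,0.1,0,1,0.1,0,0.1,0,1,0.1,0,0.1,0,1])

```text
clock: 12.75
eef_pos: [524.8, 151.5, 47.2]
tool_rot: [3.141, -0.0, -0.01]
force: [-1.0, -0.4, -1.0]
width: 27.3
```

```bash
python3 - <<'E'
from cell import ctrl
from h import *
s=ctrl.read_state();print(s["eef_pos"],s["tool_rot"],s["force"],s["width"],s["clock"])
d=ctrl.get_image("wrist");crop(d["img"],255,140,395,310,4,"pics/w15c.png")
E
```

```text
[524.78870292 151.51045982  47.15685903] [ 3.14123459e+00 -1.37056189e-04 -1.01401187e-02] [-0.97311922 -0.35009211 -0.98071504] 27.34726566150782 12.75
```

View pics/w15c.png

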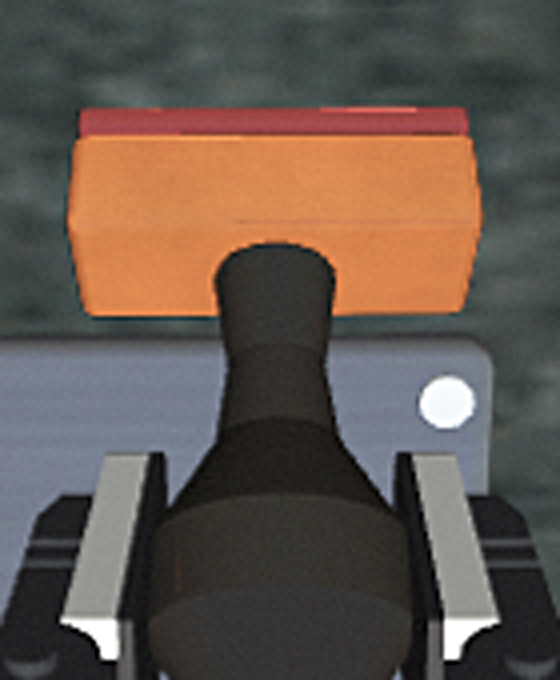

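>>> servo_tool(commands=[-0.4,0,-0.05,0,1,-0.7,0,0,0,1,-0.85,0,0.1,0,1,-0.98,0,0.18,0,1,-0.98,0,0.18,0,1,-0.98,0,0.18,0,1,-0.98,0,0.18,0,1])

```text
clock: 13.38
eef_pos: [500.6, 152.0, 43.3]
tool_rot: [-3.141, -0.002, -0.01]
force: [2.5, 0.8, 5.4]
width: 27.7
```

>>> servo_tool(commands=[0.4,0,0,0,1,0.8,0,0,0,1,0.8,0,0,0,1,0.8,0,0,0,1])

```text
clock: 13.72
eef_pos: [518.2, 151.6, 42.1]
tool_rot: [3.141, 0.003, -0.01]
force: [-0.2, -0.0, -1.6]
width: 27.9
```

```bash
python3 - <<'E'
from cell import ctrl
from h import *
s=ctrl.read_state();print(s["eef_pos"],s["tool_rot"],s["force"],s["width"],s["clock"])
d=ctrl.get_image("wrist");crop(d["img"],255,140,395,310,4,"pics/w16c.png")
E
```

```text
[518.24369651 151.64297295  42.13750833] [ 3.14133172e+00  2.94879938e-03 -1.00470564e-02] [-0.18502323 -0.01487504 -1.60569576] 27.865640298185475 13.7167
```

View pics/w16c.png

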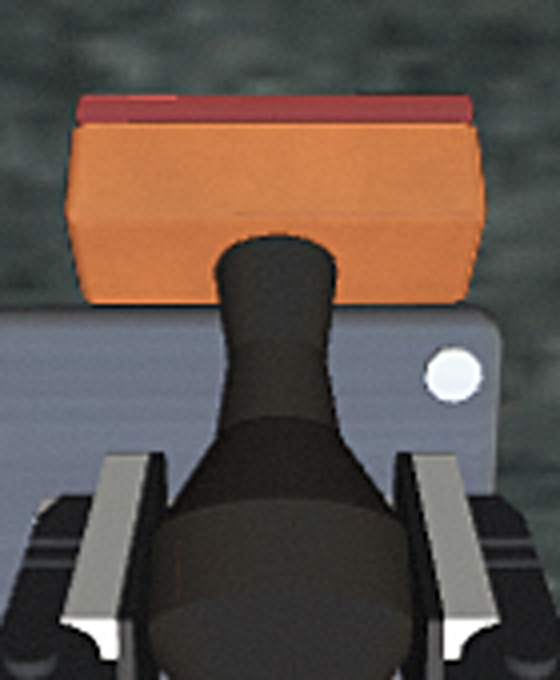

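```bash
python3 - <<'E'
from pnp import *
d=ctrl.get_image("wrist")
C=lambda x,y:(255+x/4-.375,140+y/4-.375)
K=d["K"];D=np.array(d["dist_coeffs"],float)
p=np.array([C(88,304),C(465,303),C(65,217),C(486,215),C(74,125),C(477,123)])
O=np.array([[-11,26,20],[-11,-26,20],[11,26,20],[11,-26,20],[11,26,5],[11,-26,5]],float)
_,rvs,tvs,er=cv2.solvePnPGeneric(O,p,K,D,flags=cv2.SOLVEPNP_SQPNP)
rv,tv=cv2.solvePnPRefineLM(O,p,K,D,rvs[0],tvs[0])
M=d["T"]@np.vstack([np.c_[cv2.Rodrigues(rv)[0],tv],[0,0,0,1]])
show(M);print((M[:3,3]-ctrl.read_state()["eef_pos"]).round(1))
print(delta(ctrl.read_state(),[535,-199,270],-0.4))
E
```

```text
sole [556.9 151.1   6.6] z [-0.632  0.005  0.775] tilt 39.2 y [ 0.007  1.    -0.001] ball [519.  151.4  53. ]
[ 39.1  -0.6 -35.7]
(array([ 0.803, 14.022, -9.111]), np.float64(-0.031))
```

>>> servo_tool(commands=[0.1,0,-1.0,0,1,0.1,0,-2.4,0,1,0.1,0,-4.0,0,1,0.1,0,-5.6,0,1,0.1,0,-7.2,0,1,0.1,0,-8.4,0,1,0.1,0,-9.0,0,1,0.1,0,-9.1,0,1])

```text
clock: 14.48
eef_pos: [522.8, 151.8, 273.2]
tool_rot: [-3.139, -0.004, -0.01]
force: [0.4, -0.5, -2.1]
width: 27.4
```

>>> servo_tool(commands=[0.1,0.5,0,0,1,0.2,1.4,0,0,1,0.3,2.6,0,0,1,0.4,4.0,0,0,1,0.5,5.4,0,0,1,0.5,6.8,0,0,1,0.5,8.2,0,0,1,0.5,9.6,0,0,1,0.5,10.8,0,0,1,0.5,11.8,0,0,1])

```text
clock: 15.32
eef_pos: [529.1, -146.6, 268.3]
tool_rot: [3.142, 0.004, -0.013]
force: [0.6, -1.1, -1.3]
width: 27.4
```

>>> servo_tool(commands=[0,0.8,0,0,1,0,1.5,0,0,1,0,2.0,0,0,1,0,2.2,0,0,1,0,2.2,0,0,1,0,2.2,0,0,1,0,2.2,0,0,1])

```text
clock: 15.9
eef_pos: [530.8, -197.1, 269.5]
tool_rot: [-3.14, 0.002, -0.009]
force: [-0.2, 0.2, -1.2]
width: 27.8
```

```bash
python3 - <<'E'
from cell import ctrl
from h import *
s=ctrl.read_state();print(s["eef_pos"],s["tool_rot"],s["force"],s["width"],s["clock"],s["qpos"].round(2))
d=ctrl.get_image("wrist");cv2.imwrite("pics/w17.png",d["img"])
e=ctrl.get_image("scene");cv2.imwrite("pics/s17.png",e["img"])
E
```

```text
[ 530.78530127 -197.08871657  269.5106703 ] [-3.14012710e+00  1.55642127e-03 -8.99627590e-03] [-0.19397971  0.19030164 -1.19570313] 27.769020300786543 15.9 [-0.22  0.6   0.86  1.72 -0.51  1.07 -0.77]
```

View pics/w17.png

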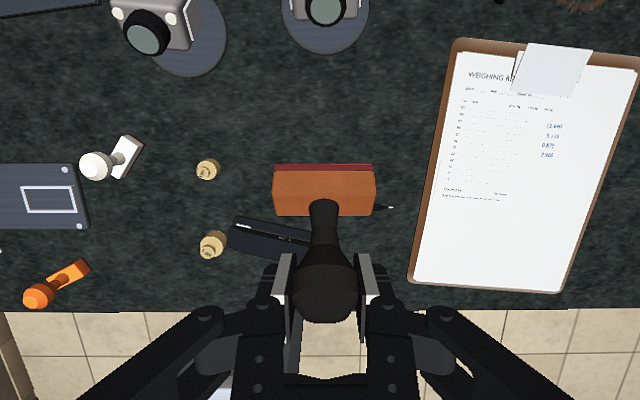

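View pics/s17.png

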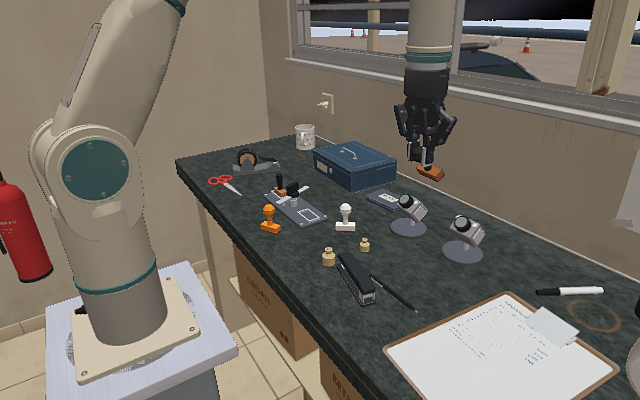

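>>> servo_tool(commands=[-0.5,0,0,0,1,-1.3,0,0,0,1,-2.2,0,0,0,1,-2.8,0,0,0,1,-3.1,0,0,0,1,-3.2,0,0,0,1,-3.2,0,0,0,1,-3.2,0,0,0,1])

```text
clock: 16.67
eef_pos: [452.3, -197.3, 270.6]
tool_rot: [3.141, -0.001, -0.009]
force: [-0.3, 0.0, -1.0]
width: 27.5
```

```bash
python3 - <<'E'
from cell import ctrl
from h import *
s=ctrl.read_state();print(s["eef_pos"],s["tool_rot"],s["clock"])
d=ctrl.get_image("wrist");cv2.imwrite("pics/w18.png",d["img"]);crop(d["img"],270,0,380,130,6,"pics/w18a.png");crop(d["img"],255,140,395,310,3,"pics/w18b.png")
np.save("d18.npy",d,allow_pickle=True)
E
```

```text
[ 452.29186603 -197.27892605  270.55591784] [ 3.14122814e+00 -1.07654818e-03 -8.76926976e-03] 16.6667
```

View pics/w18a.png

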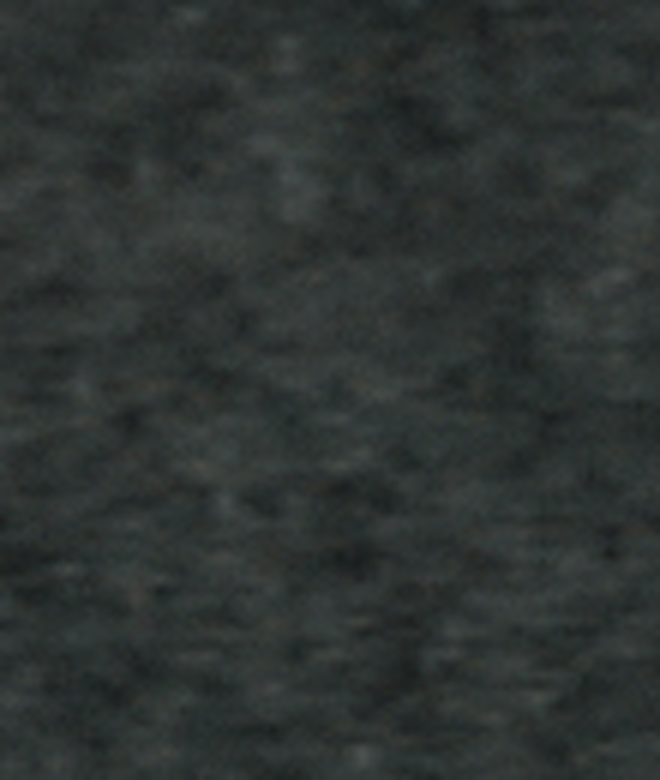

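View pics/w18.png

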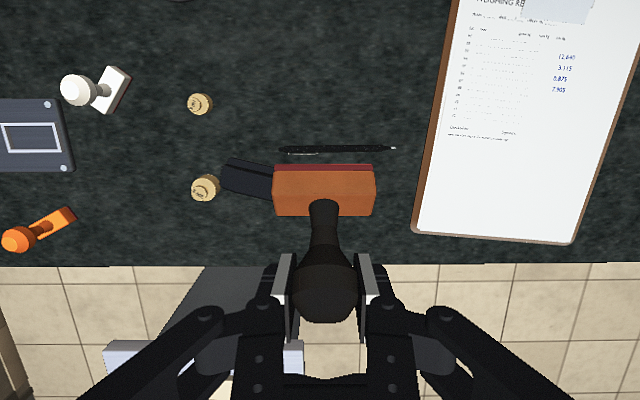

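>>> servo_tool(commands=[0.5,0,0,0,1,1.4,0,-0.2,0,1,2.5,0,-0.4,0,1,3.6,0,-0.5,0,1,4.5,0,-0.5,0,1,5.0,0,-0.5,0,1,5.1,0,-0.5,0,1,5.1,0,-0.5,0,1,5.1,0,-0.5,0,1])

```text
clock: 17.47
eef_pos: [577.7, -199.1, 282.5]
tool_rot: [3.142, 0.001, -0.011]
force: [-1.0, -0.1, -1.4]
width: 27.2
```

```bash
python3 - <<'E'
from cell import ctrl
from h import *
s=ctrl.read_state();print(s["eef_pos"],s["tool_rot"],s["clock"])
d=ctrl.get_image("wrist");cv2.imwrite("pics/w19.png",d["img"]);crop(d["img"],265,0,385,130,6,"pics/w19a.png");crop(d["img"],255,140,395,310,4,"pics/w19b.png")
np.save("d19.npy",d,allow_pickle=True)
E
```

```text
[ 577.7124439  -199.10518062  282.51770375] [ 3.14154172e+00  1.49133667e-03 -1.07425544e-02] 17.4667
```

View pics/w19a.png

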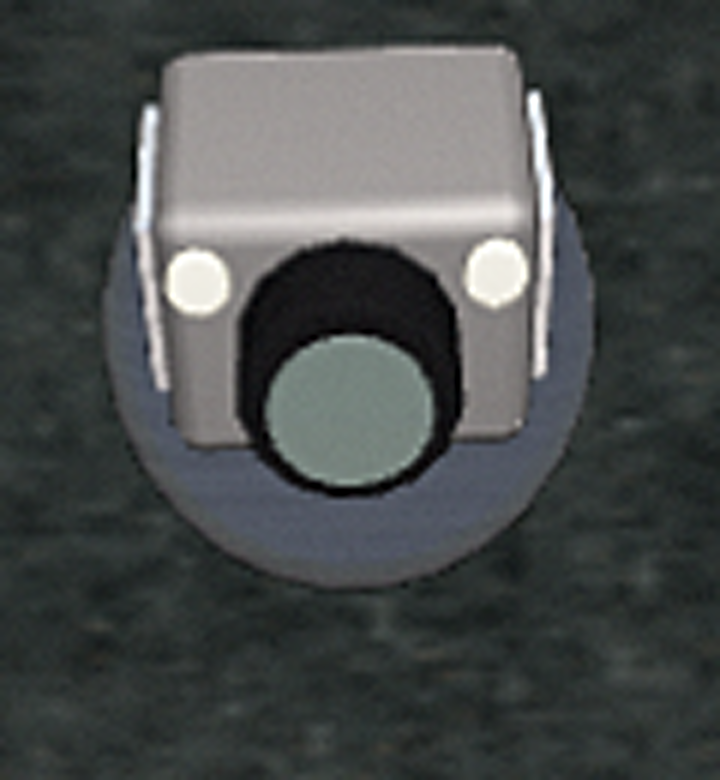

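View pics/w19b.png

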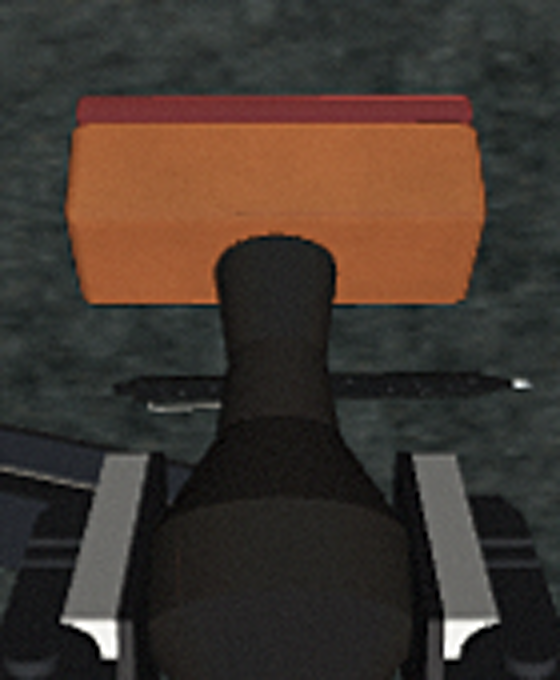

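```bash
python3 - <<'E'
from h import *
d=np.load("d19.npy",allow_pickle=True).item()
C=lambda x,y:(265+x/6-.42,y/6-.42)
for h in (90,95,100,105):
    a=plane(d,*C(197,282),h);b=plane(d,*C(496,273),h);v=a-b
    print(h,a.round(1),b.round(1),'len',np.linalg.norm(v).round(1),'yaw of y axis',np.degrees(np.arctan2(-v[0],v[1])).round(2))
print('lens',plane(d,*C(350,410),95).round(1))
a=plane(d,*C(160,200),120);b=plane(d,*C(530,210),120);print('back',[plane(d,*C(*q),115).round(1) for q in [(190,56),(500,47),(170,208),(520,208)]])
print('disc',plane(d,*C(349,345),5).round(1))
t=cv2.imread('pics/top0.png')
E
```

```text
90 [ 699.7 -176.1   90. ] [ 700.5 -222.3   90. ] len 46.2 yaw of y axis 0.9
95 [ 699.2 -176.5   95. ] [ 699.9 -222.    95. ] len 45.5 yaw of y axis 0.9
100 [ 698.6 -176.9  100. ] [ 699.3 -221.7  100. ] len 44.8 yaw of y axis 0.9
105 [ 698.1 -177.2  105. ] [ 698.7 -221.3  105. ] len 44.1 yaw of y axis 0.9
lens [ 680.7 -199.5   95. ]
back [array([ 725.6, -178.1,  115. ]), array([ 726.2, -221. ,  115. ]), array([ 706.6, -174.5,  115. ]), array([ 706., -224.,  115.])]
disc [ 697.7 -199.2    5. ]
```

>>> servo_tool(commands=[0,0.08,0.4,-0.22,1,0,0.08,1.0,-0.22,1,0,0.08,1.7,-0.22,1,0,0.08,2.3,-0.22,1,0,0.08,2.8,-0.22,1,0,0.08,3.07,-0.22,1,0,0.08,3.07,-0.22,1,0,0.08,3.07,-0.22,1,0,0.08,3.07,-0.22,1])

```text
clock: 18.27
eef_pos: [578.9, -201.4, 207.1]
tool_rot: [3.141, -0.001, 0.013]
force: [-0.0, -0.2, -1.0]
width: 27.4
```

```bash
python3 - <<'E'
from cell import ctrl
from h import *
s=ctrl.read_state();print(s["eef_pos"],s["tool_rot"],s["force"],s["clock"])
d=ctrl.get_image("wrist");cv2.imwrite("pics/w20.png",d["img"]);crop(d["img"],255,90,395,280,4,"pics/w20b.png")
np.save("d20.npy",d,allow_pickle=True)
e=ctrl.get_image("scene");crop(e["img"],395,120,515,210,6,"pics/s20.png");np.save("e20.npy",e,allow_pickle=True)
t=ctrl.get_image("top");crop(t["img"],380,90,480,190,6,"pics/t20.png");np.save("t20.npy",t,allow_pickle=True)
E
```

```text
[ 578.93840568 -201.4058472   207.13468127] [ 3.14083077e+00 -1.45603457e-03  1.26366370e-02] [-0.009621   -0.1933553  -0.99004883] 18.2667
```

View pics/w20.png

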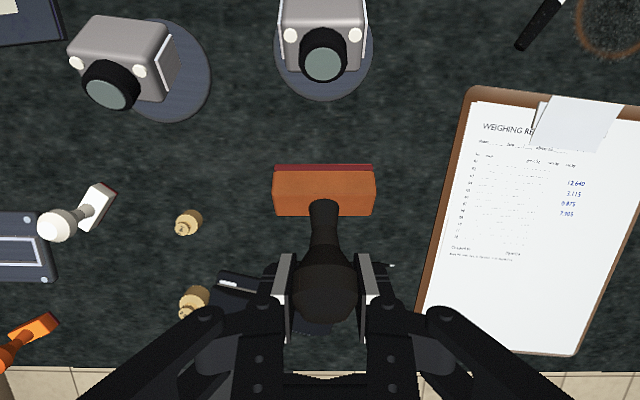

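View pics/s20.png

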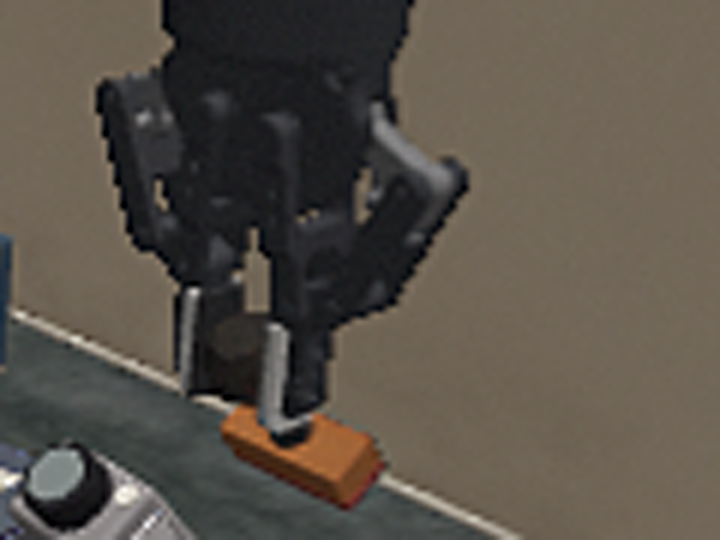

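View pics/t20.png

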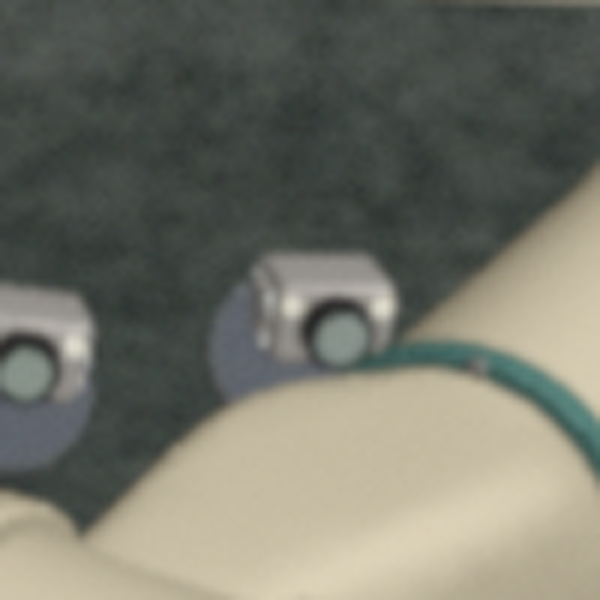

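```bash
python3 - <<'E'
from pnp import *
e=np.load("e20.npy",allow_pickle=True).item();d=np.load("d20.npy",allow_pickle=True).item()
s=ctrl.read_state();print(s["eef_pos"],s["tool_rot"],s["clock"])
img=e["img"].copy();big=cv2.resize(img[120:210,395:515],None,fx=6,fy=6,interpolation=cv2.INTER_CUBIC)
O=np.array([[-11,26,20],[-11,-26,20],[11,26,20],[11,-26,20],[11,26,0],[11,-26,0],[-11,26,0],[-11,-26,0]],float)
for tilt,col in ((36,(255,0,0)),(40,(0,255,0)),(44,(0,0,255))):
    a=np.radians(tilt);Rs=R.from_euler('yz',[-a,np.radians(.9)]).as_matrix()
    ball=s["eef_pos"]+[0.7,-.3,12.5]
    sole=ball-60*Rs[:,2]
    pr=proj(e,sole+O@Rs.T);print(tilt,sole.round(1),((pr-[395,120])*6).round(0).tolist())
    for q in (pr-[395,120]+.42)*6: cv2.circle(big,tuple(int(v) for v in q),3,col,-1)
cv2.imwrite("pics/s20o.png",big)
E
```

```text
[ 578.91659385 -201.19548286  206.99843629] [ 3.14111105e+00 -1.32701136e-03  1.28630980e-02] 18.4167
36 [ 614.9 -200.9  171. ] [[207.0, 439.0], [326.0, 493.0], [246.0, 393.0], [365.0, 444.0], [264.0, 426.0], [383.0, 478.0], [226.0, 472.0], [344.0, 526.0]]
40 [ 618.2 -200.9  173.5] [[213.0, 434.0], [331.0, 488.0], [250.0, 386.0], [370.0, 437.0], [270.0, 416.0], [389.0, 468.0], [234.0, 464.0], [352.0, 518.0]]
44 [ 621.3 -200.8  176.3] [[218.0, 429.0], [337.0, 482.0], [254.0, 378.0], [374.0, 429.0], [276.0, 406.0], [395.0, 457.0], [242.0, 456.0], [359.0, 509.0]]
```

View pics/s20o.png

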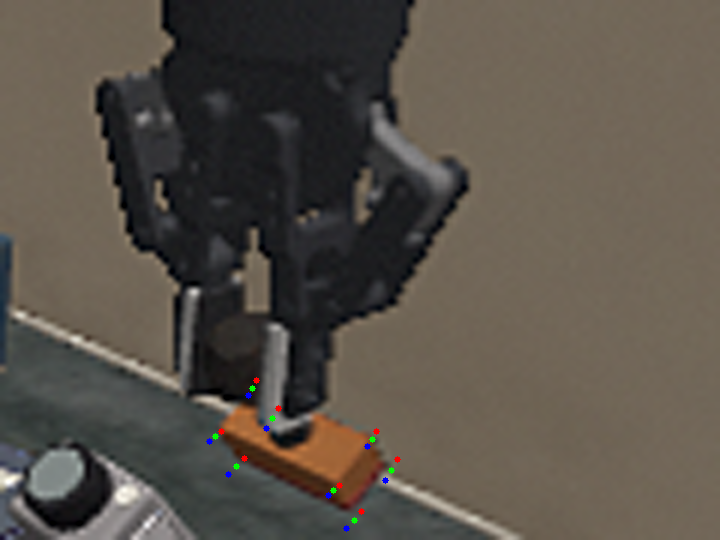

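```bash
python3 - <<'E'
from h import *
e=np.load("e20.npy",allow_pickle=True).item()
crop(e["img"],428,182,464,210,20,"pics/s20z.png")
d=np.load("d20.npy",allow_pickle=True).item();crop(d["img"],262,150,387,225,6,"pics/w20z.png")
E
```

```text
(no output)
```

View pics/s20z.png

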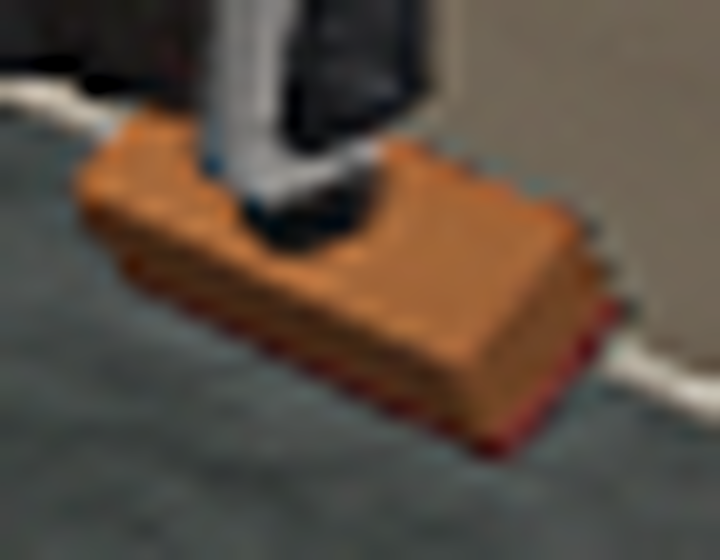

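View pics/w20z.png

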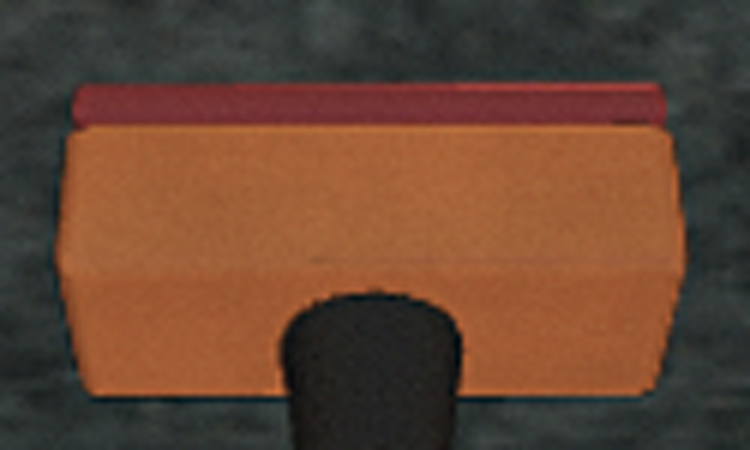

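```bash
cat > fit2.py <<'E'
from pnp import *
from scipy.optimize import least_squares
e=np.load("e20.npy",allow_pickle=True).item();d=np.load("d20.npy",allow_pickle=True).item()
W=np.array([(90,396),(655,396),(57,262),(688,262),(75,87),(665,83)])/6+[262,150]-.42
S=np.array([(465,365),(495,458),(585,215),(620,305),(78,190),(120,275)])/20+[428,182]-.48
def fit(H,hx,hy,useW=1,useS=1):
    OW=np.array([[-hx,hy,H],[-hx,-hy,H],[hx,hy,H],[hx,-hy,H],[hx,hy,0],[hx,-hy,0]])
    OS=np.array([[-hx,-hy,H],[-hx,-hy,0],[hx,-hy,H],[hx,-hy,0],[-hx,hy,H],[-hx,hy,0]])
    def f(p,full=False):
        Rs=R.from_euler('yxz',p[3:6]).as_matrix()
        r=[]
        if useW: r.append((proj(d,p[:3]+OW@Rs.T)-W).ravel())
        if useS: r.append((proj(e,p[:3]+p[6:9]*useW+OS@Rs.T)-S).ravel())
        return np.concatenate(r+[p[6:9]/2*.5])  # calibration offset between views, ~2mm prior
    q=least_squares(f,[617,-201,173,-.7,0,0,0,0,0])
    return q.x,np.sqrt((q.fun**2).mean())
for H in (19,20,22,23):
  for hx,hy in ((11,26),(10.5,25.5)):
    x,r=fit(H,hx,hy);print(H,hx,x[:3].round(1),'tilt',np.degrees(-x[3]).round(1),'roll',np.degrees(x[4]).round(1),'yaw',np.degrees(x[5]).round(1),x[6:].round(1),'rms',r.round(2))
E
python3 fit2.py
```

```text
19 11 [ 617.5 -200.9  172.3] tilt 38.3 roll 0.8 yaw 0.6 [1.4 2.1 3.5] rms 0.47
19 10.5 [ 618.3 -200.9  175.2] tilt 37.4 roll 0.7 yaw 0.7 [-0.1  1.4  0.8] rms 0.37
20 11 [ 617.6 -200.9  171. ] tilt 37.8 roll 0.8 yaw 0.6 [1.8 2.2 4.2] rms 0.64
20 10.5 [ 618.4 -200.9  173.8] tilt 36.8 roll 0.8 yaw 0.7 [0.2 1.6 1.5] rms 0.58
22 11 [ 617.6 -200.9  168.1] tilt 36.1 roll 0.8 yaw 0.6 [2.6 2.5 5.6] rms 1.16
22 10.5 [ 618.3 -200.9  171. ] tilt 34.9 roll 0.7 yaw 0.7 [1.1 1.9 2.9] rms 1.14
23 11 [ 617.5 -200.9  166.7] tilt 35.0 roll 0.8 yaw 0.7 [3.1 2.7 6.3] rms 1.43
23 10.5 [ 618.2 -200.9  169.5] tilt 33.7 roll 0.7 yaw 0.7 [1.5 2.1 3.6] rms 1.41
```

>>> servo_tool(commands=[-0.05,-0.02,0.05,-0.04,1,-0.05,-0.02,0.05,-0.04,1,-0.05,-0.02,0.05,-0.04,1,-0.05,-0.02,0.05,-0.04,1,-0.05,-0.02,0.05,-0.04,1,-0.05,-0.02,0.05,-0.04,1])

```text
clock: 18.92
eef_pos: [577.3, -200.4, 205.0]
tool_rot: [-3.142, -0.0, 0.017]
force: [0.6, 0.3, -1.3]
width: 27.6
```

```bash
python3 - <<'E'
from cell import ctrl
from h import *
s=ctrl.read_state();print(s["eef_pos"],s["tool_rot"],s["force"],s["width"],s["clock"],s["qd"].round(3))
d=ctrl.get_image("wrist");crop(d["img"],262,0,387,225,3.5,"pics/w21.png")
e=ctrl.get_image("scene");cv2.imwrite("pics/s21.png",e["img"])
C=[(326,60)]
E
```

```text
[ 577.28424137 -200.41871425  204.95017986] [-3.14159232e+00 -1.40320021e-06  1.70387820e-02] [ 0.63367772  0.33856756 -1.34273535] 27.59869637392224 18.9167 [-0.    -0.     0.001 -0.001 -0.001 -0.001  0.   ]
```

View pics/w21.png

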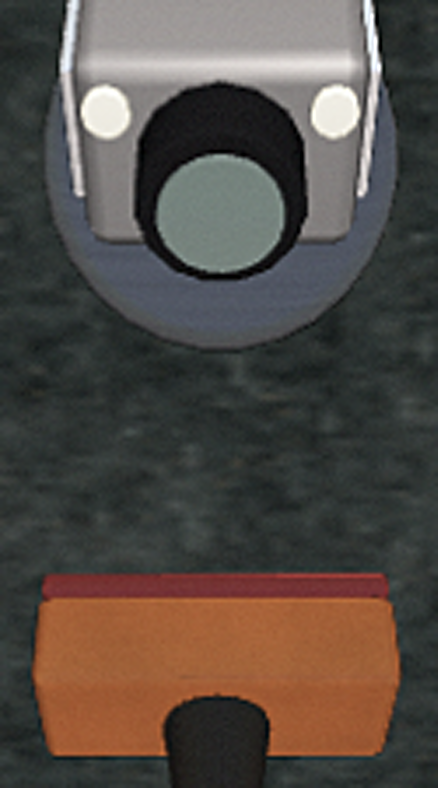

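View pics/s21.png

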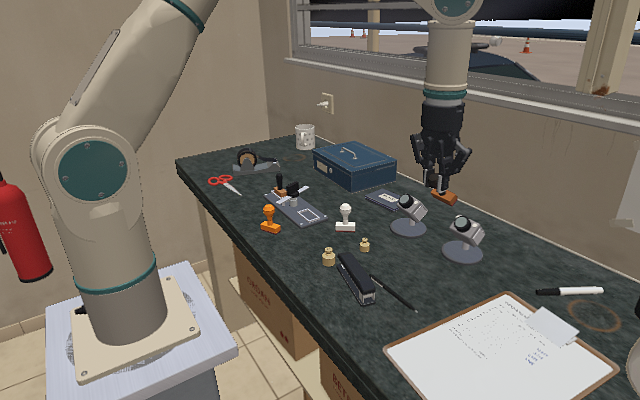

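```bash
python3 - <<'E'
from cell import ctrl
print(ctrl.finish_job())
E
```

```text
the job is handed in; nothing more can be done
None
```

I handed in the job at about 19 s, with the round-topped stamp still in the gripper in front of the right-hand inspection camera.

**Release:** I pressed the knob down about 7 mm. I then turned it 1.2 rad clockwise, until the twist moment rose slightly at the end stop. I let it spring back up before releasing it, and the picture afterwards shows the bar turned clear of both stamps.

**Taking out and tilting:** The tool can only point straight down. I lifted the stamp by its ball and pivoted it about 40° in the grip by pressing its foot lightly (about 5–7 N) against the far edge of the stand. The first try sprang back to about 36°, so I repeated it with some over-travel.

**Last checks:**

| Check | Measured | Wanted |
|---|---|---|
| Sole centre (mm) | (616, -201, 171) | (616, -200, 172) |
| Level of the sole's long side, yaw | about 1° | 0.9° (camera's own yaw) |
| Level of the sole's long side, roll | about 0.8° (one fit) | 0° |
| Tilt from vertical | 39.2° (wrist view alone), 37–38° (wrist and scene views fitted together) | 40° |

- **Disagreement:** The two tilt estimates differ by 1–2°, so the sole is probably 1–2° short of square to the lens, up to about 3° on the lowest fit. I left that uncorrected. The two views also differed by about 2–4 mm in position, on top of the roughly 2 mm camera calibration error.
- **Rest of the scene:** The arm was still at hand-in. The last scene view shows the stick-handled stamp in its seat, and nothing else appears to have moved.

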